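# Wipe the engraving jig, register and weigh down the blanks

## Task

With the scraper block, wipe every loose brass chip off the bed of the engraving jig into the chip gutter along its front before any blank goes onto the bed, without touching the chips with the fingers, and leave the scraper upright and wholly on the middle of its cork pad. Then lay the scale blanks from the turntable (one or two are there) flat on the clean bed, long side pointing from the robot to the fence: the brass one on the left as the robot sees it, the silvered one on the right, and push each fully home, so that it is flush against both the back fence and the cheek of its side. Each blank must end up held down by one of the nickel weights standing on its middle; an unneeded weight stays out of the way off the jig. Leave the other instruments where they stand.

Things in the scene. Friction and masses are not known exactly. Their poses are not given: they have to be found in the camera images.
- jig: fixed engraving jig. Origin at table level under the bed's centre; x points to the back fence (away from the robot), y to the left cheek. Dark steel bed 150 (x) by 200 (y) mm clear, top 45 mm up. Green fence face at x +75, cheek faces at y +100 and -100; fence (14 thick) and cheeks (12 thick) stand 15 above the bed. Front edge (x -75) is open: chips drop from it into the gutter
- gutter (a point): centre of the floor of the jig's chip gutter, a white-floored trough below the bed's open front edge: 66 mm (jig x, from -141 to -75) by 212 mm (y) inside, floor 6 mm above the table, thin green walls 36 mm high (9 mm lower than the bed). Axes as the jig's
- turntable: round elm turntable, 320 mm across, clamped so that it does not turn, to one side of the jig (left or right). Origin at table level on its axis, top 28 mm up
- pad: cork pad, fixed, 90 (x) by 160 (y) by 6 mm thick, on the side of the jig away from the turntable; the scraper rests on it. Origin at the centre of its underside
- scraper: scraper block: pale wood blade block 30 (x) by 110 (y) by 26 mm high with a black rubber foot, and on top a red grip ridge 24 (x) by 70 (y) mm that rises from 26 to 54 mm above the underside. Origin at the centre of its underside; it wipes along its x. Weighs about 250 g
- blank_brass: brass scale blank, a plate 110 (x) by 50 (y) by 12 mm thick with black tick marks, about 400 g, starting on the turntable. Origin at the centre of its underside. Belongs in the corner of fence and left cheek. May be absent (None)
- blank_silver: white-silvered scale blank, a plate 110 (x) by 50 (y) by 12 mm thick with black tick marks, about 400 g, starting on the turntable. Origin at the centre of its underside. Belongs in the corner of fence and right cheek. May be absent (None)
- prism: bystander: black prism sight housing, 34 by 50 by 38 high, on the turntable
- aneroid: bystander: aneroid movement in a round brass cage, 72 mm across, 53 high, on the turntable
- clinometer: bystander: brass clinometer on a dark wooden foot 44 by 100, 94 mm high, behind the jig on the right
- compass_box: bystander: walnut compass box 100 by 100 by 41 high, just beyond the cork pad
- weight1: nickel hold-down weight, 300 g: round foot 52 mm across and 20 high, domed to 34, with a plain cylindrical knob 28 mm across from 34 to 60 mm above its underside. Origin at the centre of its underside. Starts on the table just behind the jig's fence
- weight2: nickel hold-down weight, 300 g: round foot 52 mm across and 20 high, domed to 34, with a plain cylindrical knob 28 mm across from 34 to 60 mm above its underside. Origin at the centre of its underside. Starts on the table just behind the jig's fence
- chip1: loose brass chip, an offcut about 24 by 18 by 9 mm, starting on the jig's bed at least 35 mm from the fence and 10 mm from the cheeks. Origin at the centre of its underside. May be absent (None)
- chip2: loose brass chip, an offcut about 24 by 18 by 9 mm, starting on the jig's bed at least 35 mm from the fence and 10 mm from the cheeks. Origin at the centre of its underside. May be absent (None)
- chip3: loose brass chip, an offcut about 24 by 18 by 9 mm, starting on the jig's bed at least 35 mm from the fence and 10 mm from the cheeks. Origin at the centre of its underside. May be absent (None)
- chip4: loose brass chip, an offcut about 24 by 18 by 9 mm, starting on the jig's bed at least 35 mm from the fence and 10 mm from the cheeks. Origin at the centre of its underside. May be absent (None)
- chip5: loose brass chip, an offcut about 24 by 18 by 9 mm, starting on the jig's bed at least 35 mm from the fence and 10 mm from the cheeks. Origin at the centre of its underside. May be absent (None)
- chip6: loose brass chip, an offcut about 24 by 18 by 9 mm, starting on the jig's bed at least 35 mm from the fence and 10 mm from the cheeks. Origin at the centre of its underside. May be absent (None)
Not all that is in view belongs to the job. Of the things like the pad, leave any that is red; of the rest the smaller one is meant.

How it is judged:
By the outcome, as a careful person would: the job done as asked, in the order asked, and still so for the second after the job is handed in, with the robot touching nothing.
Of blank_brass, blank_silver only 1 to 2 are there at a start; the rules pass over those that are not, and their reading is None.
Of chip1, chip2, chip3, chip4, chip5, chip6 only 3 to 6 are there at a start; the rules pass over those that are not, and their reading is None.
At some moment in a run one of blank_brass, blank_silver may be knocked a few centimetres aside while the robot is not near it.
Once in a run the grip may slacken for a moment while it holds something.
It also fails if it takes over 210 s, if anything falls off the work surface, if the arm or the gripper's body presses on something with over 40 N, if the wrist force passes 120 N, or if a joint passes its speed limit or range.

## Robot

A 7-joint arm with a two-finger parallel gripper is mounted at the origin on the work surface. World frame = base frame: x ahead of the robot, y to its left, z up, the work surface at z = 0. Lengths are in m, angles in rad, forces in N, time in s.
With the tool pointing down it reaches from about 0.4 to 0.85 m from the base axis. Payload 4.4 kg.
Tool frame: the origin (TCP) lies on the centre line of the jaws, within the pads' length; the fingertips stand 17 mm ahead of it and the grasp point (between the pads) lies 2 mm behind it; z points along the fingers, y is the line along which they close (so a half turn about z gives the same grasp; the last joint's range is limited). The gripper opens to 94 mm and grips with 3 to 60 N. Pads are 16 mm wide; open, the fingers measure 119 mm over their backs; the gripper's body (75 mm by 177 mm) begins 78 mm behind the grasp point.
Start: joints at [-1.356, 0.628, 0.038, 1.517, -0.027, 0.996, -0.02], TCP at [0.18, 0.625, 0.198] pointing down, gripper open.
Joint ranges: [-3.06, 3.06], [-0.37, 2.12], [-1.25, 1.32], [0.18, 2.47], [-1.1, 4.24], [0.23, 1.98], [-2.94, 2.94]. Speed limits (rad/s): [2.57, 2.57, 3.14, 3.14, 3.14, 3.14, 3.14].

## Interface

Orientations are given as a unit quaternion [w, x, y, z].
In Python, from station import observe, read_camera, camera_info, sign_off gives the robot as it stands.
- The arm moves only by the tool apply_moves, never from a script. Its argument "increments" is a list of rows, each a list of 4 numbers: the shift along the tool's x, y, z in mm, then the turn about the tool's z in rad. In form: [[x, y, z, roll], ...]. A call has 1 to 20 rows; each row is the pose to reach, as a shift and turn from the pose commanded when the call began, along the tool's axes at that moment; what a row does not reach only later rows make up. A row lasts 1/8 s, in which the tool goes at most 62.5 mm and 10.7 degrees, less where a joint would pass 70% of its speed; a pose out of reach is approached as far as the arm can. A call with a gripper value outside its range is refused whole. "jaw" is the finger opening in mm, from 0 to 94, set as the call begins (left out, the last holds). The fingers move at their own pace and stop on an object; the grip force is fixed at half the most. Time passes only in rows, so rows that repeat a pose let the fingers close. It gives the time, the measured TCP pose, the force, the opening and the grip force at its end, in the units of the state.
- observe(): the state, without advancing time (a new reading comes with each control period).
- read_camera(name): name is "scene" or "side" or "wrist"; returns the picture (384x512x3 uint8, blue, green, red); there is no depth.
- camera_info(name): a dict with "mtx" (3x3 intrinsics, pixels), "extrinsics" (4x4, takes a point from camera to world coordinates). Camera axes: x right, y down, z forward; pixel columns grow to the right and rows downward; lengths in m; the calibration is good to about 2 mm. A picture is of the moment at which its call begins: read the wrist's pose just before it. camera_info takes no time and is no camera call; for the wrist camera it gives the pose at the moment of the call.
- sign_off(): hands the job in; it is judged then, once.
The state is a dict: "time": time; "qpos": joint angles; "qvel": joint speeds; "joint_torque": joint torques, N m; "position": TCP position; "orientation": TCP orientation; "wrist_force": force on the tool from outside, world axes, zero at the start; "moment": the same for the moment, N m; "finger_gap": finger opening in m; "grip_force": force on a finger pad.
Only numpy, scipy, OpenCV 4.12 (cv2) and the standard library are available. Lean on these libraries where they do the work, as an engineer would, in place of code of your own. Each camera call takes 0.05 s, during which the arm holds its last target. There are 200 camera calls.

## Working session

There is one attempt and no reset: what is moved stays moved. The work goes in short steps, Python scripts to look and compute and a tool call to move; the robot and the scene stay as the last step left them, time stands still between calls to the robot, and variables do not carry over. Pictures are saved under pics/ and viewed, at most 14 in all, crops included, and the job is handed in when it is done.

Besides the shell and the picture viewer there is one more tool, called after "Emit:" in YAML: its name, and indented under it one key for each argument. apply_moves: Moves the arm, as the interface text tells. Its arguments: {"type":"object","properties":{"increments":{"type":"array","items":{"type":"array","items":{"type":"number"}}},"jaw":{"type":"number"}},"required":["increments"]}

```bash
mkdir -p pics; ls; python3 - <<'E'
from station import *
import cv2,numpy as np
for n in("scene","side"):
    im=read_camera(n); cv2.imwrite(f"pics/{n}0.png",im)
    c=camera_info(n); print(n,np.round(c["mtx"],1).tolist(),np.round(c["extrinsics"],3).tolist())
s=observe(); print({k:np.round(v,3).tolist() for k,v in s.items()})
c=camera_info("wrist");print(np.round(c["extrinsics"],3).tolist())
E
```

```text
pics
scene [[446.8, 0.0, 261.7], [0.0, 446.8, 192.7], [0.0, 0.0, 1.0]] [[-0.117, 0.858, -0.5, 1.188], [0.993, 0.1, -0.061, 0.013], [-0.003, -0.503, -0.864, 1.22], [0.0, 0.0, 0.0, 1.0]]
side [[365.7, 0.0, 258.0], [0.0, 365.7, 187.1], [0.0, 0.0, 1.0]] [[-0.971, -0.19, 0.146, 0.329], [-0.238, 0.717, -0.655, 0.845], [0.02, -0.671, -0.741, 1.082], [0.0, 0.0, 0.0, 1.0]]
{'time': 0.1, 'qpos': [-1.356, 0.629, 0.038, 1.518, -0.027, 0.996, -0.02], 'qvel': [0.0, -0.003, -0.0, -0.003, 0.001, -0.001, 0.001], 'joint_torque': [0.002, -55.079, 1.147, -18.712, -0.052, 0.019, 0.0], 'position': [0.18, 0.624, 0.197], 'orientation': [-0.0, 0.14, 0.99, -0.001], 'wrist_force': [-0.952, -0.301, 0.453], 'moment': [-0.007, 0.055, 0.009], 'grip_force': 0.0, 'finger_gap': 0.094}
[[0.278, 0.926, 0.255, 0.106], [0.961, -0.267, -0.075, 0.646], [-0.002, 0.265, -0.964, 0.383], [0.0, 0.0, 0.0, 1.0]]
```

View pics/scene0.png

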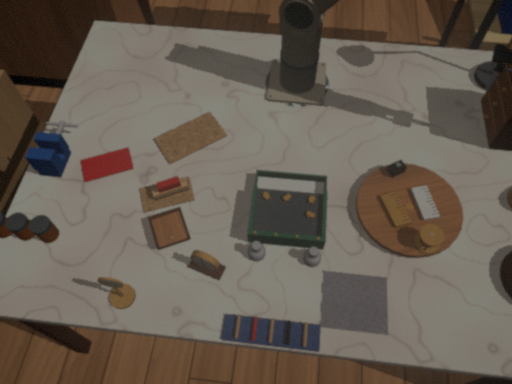

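View pics/side0.png

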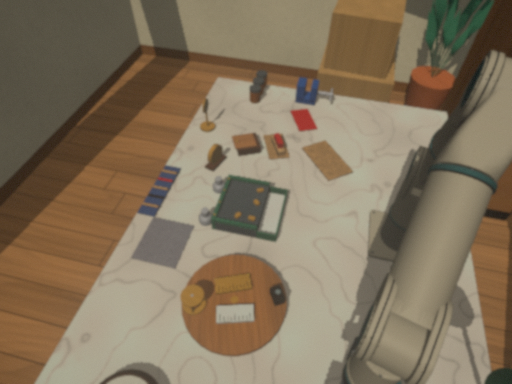

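Robot is at the top of the scene view, with x running down and y to the right. The jig sits around (288,208) with 5 chips visible. The turntable is at (410,210), holding a brass blank (397,208) and a silver one (425,202). The scraper is on the small cork pad (167,193), and the weights are at (257,250) and (313,257). The big cork at (190,137) and the red pad are decoys.

```bash
cat > h.py <<'E'
from station import *
import cv2,numpy as np
def ray(uv,z,ci):
    K,E=np.array(ci["mtx"]),np.array(ci["extrinsics"])
    d=E[:3,:3]@np.linalg.solve(K,[uv[0],uv[1],1.]); o=E[:3,3]
    return (o+d*(z-o[2])/d[2])[:2]
def proj(p,ci):
    K,E=np.array(ci["mtx"]),np.array(ci["extrinsics"])
    q=K@(E[:3,:3].T@(np.array(p,float)-E[:3,3])); return q[:2]/q[2]
def toolR(o):
    from scipy.spatial.transform import Rotation as R
    return R.from_quat([o[1],o[2],o[3],o[0]]).as_matrix()
def go(p,yaw=None,s=None):
    "shift (mm, tool axes) and roll to put TCP at world p with tool y axis at angle yaw (mod pi)"
    s=s or observe(); R=toolR(s["orientation"]); d=R.T@(np.array(p)-s["position"])*1e3
    y=np.arctan2(R[1,1],R[0,1]); r=0
    if yaw is not None: r=-((yaw-y+np.pi/2)%np.pi-np.pi/2)
    return np.round(d,1).tolist(),round(float(r),3)
def snap(n,f,scale=1):
    ci=camera_info(n); im=read_camera(n); cv2.imwrite(f"pics/{f}.png",im); return im,ci
E
python3 - <<'E'
from h import *
im=cv2.imread("pics/scene0.png");ci=camera_info("scene")
P=dict(jig=(288,208,.045),tt=(410,210,.028),brass=(397,208,.04),silver=(425,202,.04),scr=(167,185,.05),pad=(167,193,.006),w1=(257,243,.06),w2=(313,250,.06),cb=(169,229,.04))
for k,v in P.items(): print(k,ray(v[:2],v[2],ci).round(3))
print(go([.47,.0,.33],np.pi/2))
E
```

```text
jig [0.553 0.014]
tt [0.508 0.38 ]
brass [0.512 0.338]
silver [0.482 0.422]
scr [ 0.519 -0.361]
pad [ 0.522 -0.369]
w1 [ 0.682 -0.063]
w2 [0.685 0.095]
cb [ 0.659 -0.325]
([-451.6, -519.4, -132.0], -0.281)
```

```bash
python3 - <<'E'
from h import *
print(go([.44,.38,.30],np.pi/2),go([.48,.0,.30],np.pi/2),go([.45,-.36,.30],np.pi/2));print(np.round(camera_info("wrist")["mtx"],0).tolist())
E
```

```text
([-317.5, -162.5, -102.5], -0.281) ([-461.2, -516.6, -102.0], -0.281) ([-532.2, -870.8, -101.4], -0.281)
[[327.0, 0.0, 253.0], [0.0, 327.0, 194.0], [0.0, 0.0, 1.0]]
```

Emit:
apply_moves:
  increments:
    - [-50, -25, -20, -0.05]
    - [-105, -54, -40, -0.1]
    - [-160, -82, -60, -0.15]
    - [-215, -110, -80, -0.2]
    - [-270, -138, -95, -0.25]
    - [-317, -162, -102, -0.281]
    - [-317, -162, -102, -0.281]
    - [-317, -162, -102, -0.281]

```text
time: 1.1
position: [0.4391, 0.3813, 0.2995]
orientation: [-0.001, 0.0, 1.0, 0.0]
wrist_force: [-1.0, 0.6, 0.2]
finger_gap: 0.0936
grip_force: 0.0
```

```bash
python3 - <<'E'
from h import *
import pickle
im,ci=snap("wrist","w_tt"); pickle.dump(ci,open("w_tt.pkl","wb"))
print(observe()["position"].round(4),go([.47,.0,.30],np.pi/2))
E
```

```text
[0.4384 0.3821 0.2994] ([-30.9, -382.2, -0.7], 0.002)
```

View pics/w_tt.png

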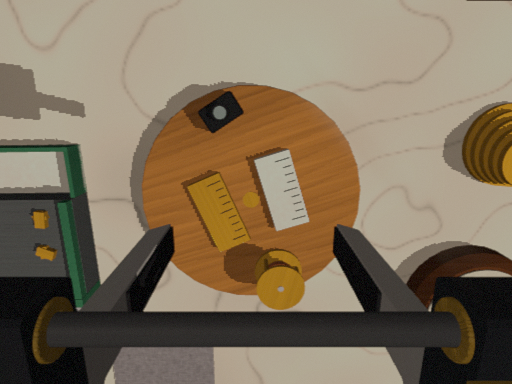

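The turntable view shows the brass blank at (217,211), the silver one at (281,189), the prism at (220,110), the aneroid at (280,280), and the hub disc at (251,200).

Emit:
apply_moves:
  increments:
    - [-4, -50, 0, 0]
    - [-8, -110, 0, 0]
    - [-13, -170, 0, 0]
    - [-18, -230, 0, 0]
    - [-23, -290, 0, 0]
    - [-28, -345, 0, 0]
    - [-31, -382, 0, 0]
    - [-31, -382, 0, 0]
    - [-31, -382, 0, 0]

```text
time: 2.28
position: [0.4706, 0.0015, 0.2997]
orientation: [-0.0, -0.002, 1.0, 0.001]
wrist_force: [0.2, 0.2, 0.8]
finger_gap: 0.0938
grip_force: 0.0
```

```bash
python3 - <<'E'
from h import *
import pickle
im,ci=snap("wrist","w_jig"); pickle.dump(ci,open("w_jig.pkl","wb"))
print(observe()["position"].round(4),go([.45,-.36,.30],np.pi/2))
E
```

```text
[0.4707 0.0016 0.2998] ([22.2, -361.5, -0.6], 0.004)
```

View pics/w_jig.png

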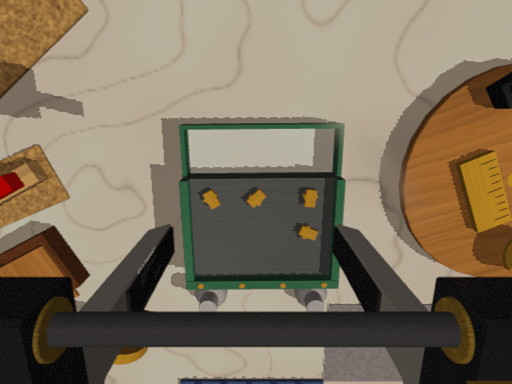

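Emit:
apply_moves:
  increments:
    - [3, -50, 0, 0]
    - [6, -110, 0, 0]
    - [9, -170, 0, 0]
    - [12, -230, 0, 0]
    - [16, -290, 0, 0]
    - [20, -340, 0, 0]
    - [20, -360, 0, 0]
    - [20, -360, 0, 0]
    - [20, -360, 0, 0]

```text
time: 3.45
position: [0.4522, -0.358, 0.2997]
orientation: [0.0, -0.002, 1.0, 0.001]
wrist_force: [-1.4, -0.3, -0.2]
finger_gap: 0.094
grip_force: 0.0
```

```bash
python3 - <<'E'
from h import *
import pickle
im,ci=snap("wrist","w_pad"); pickle.dump(ci,open("w_pad.pkl","wb"))
s=observe();print(s["position"].round(4),s["orientation"].round(4))
E
```

```text
[ 0.4521 -0.3581  0.2999] [ 2.e-04 -2.e-03  1.e+00  9.e-04]
```

View pics/w_pad.png

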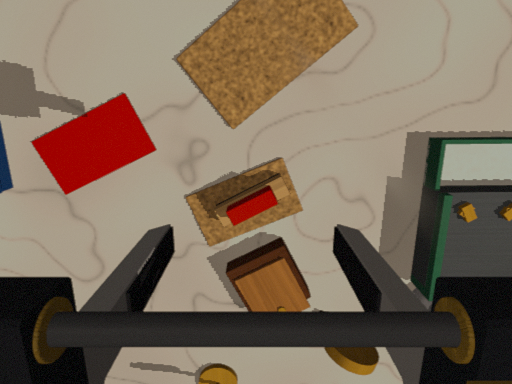

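The jig view shows 4 chips at (211,200), (257,198), (310,198) and (308,233). The pad view shows the scraper's red ridge at (251,206) on a tilted pad at (243,202). The compass box lies close behind it at (268,275).

```bash
cat > m.py <<'E'
from h import *
import pickle
def rect(mask,z,ci,amin=60):
    out=[]
    for c in cv2.findContours(mask.astype(np.uint8)*255,cv2.RETR_EXTERNAL,cv2.CHAIN_APPROX_NONE)[0]:
        if cv2.contourArea(c)<amin: continue
        w=np.array([ray(p,z,ci) for p in c[:,0,:]+0.0])
        (cx,cy),(a,b),t=cv2.minAreaRect((w*1000).astype(np.float32))
        if a<b: a,b,t=b,a,t+90   # t: direction of long side
        px=c[:,0,:].mean(0)
        out.append((px.round().tolist(),[round(cx,1),round(cy,1)],[round(a,1),round(b,1)],round((t+90)%180-90,1)))
    return out
def hsv(im): return cv2.split(cv2.cvtColor(im,cv2.COLOR_BGR2HSV))
def line(pts,z,ci):
    w=np.array([ray(p,z,ci) for p in pts])*1000
    v=cv2.fitLine(w.astype(np.float32),cv2.DIST_HUBER,0,.01,.01).ravel(); return v.round(3).tolist()
E
python3 - <<'E'
from m import *
L=lambda n:(cv2.imread(f"pics/{n}.png"),pickle.load(open(n+".pkl","rb")))
im,ci=L("w_jig"); h,s,v=hsv(im)
g=(h>55)&(h<95)&(s>80)&(v>30)
lp=[];rp=[];bp=[]
for r in range(190,275,3):
    c=np.flatnonzero(g[r,150:380])+150; c=c[(c<210)|(c>320)]
    if len(c): lp.append((c.min()-.5,r)); rp.append((c[c<350].max()+.5,r))
for c in range(230,296,2):
    r=np.flatnonzero(g[255:300,c])+255
    if len(r): bp.append((c,r.max()+.5))
print("L(right cheek)",line(lp,.06,ci),"R(left cheek)",line(rp,.06,ci),"back",line(bp,.06,ci))
br=(h>12)&(h<32)&(s>120)&(v>90)
br2=br.copy(); br2[:,:192]=0;br2[:,336:]=0;br2[:180]=0;br2[265:]=0
print("chips",rect(br2,.05,ci,30))
si=cv2.imread("pics/scene0.png");sc=camera_info("scene");H,S,V=hsv(si)
m=(H>10)&(H<35)&(S>110)&(V>90);m[:,:252]=0;m[:,325:]=0;m[:180]=0;m[240:]=0
print("chips scene",rect(m,.05,sc,8))
im,ci=L("w_tt");h,s,v=hsv(im)
w=(s<50)&(v>120);w[:140]=0;w[240:]=0;w[:,:245]=0;w[:,:]&=True;w[:,320:]=0
w=cv2.morphologyEx(w.astype(np.uint8),cv2.MORPH_CLOSE,np.ones((9,9)))
print("silver",rect(w,.04,ci,300))
for y,x in((211,205),(160,300),(215,225),(190,280)): print(im[y,x],h[y,x],s[y,x],v[y,x])
b=(h>18)&(h<32)&(s>150)&(v>110);b[:165]=0;b[255:]=0;b[:,:180]=0;b[:,252:]=0
b=cv2.morphologyEx(b.astype(np.uint8),cv2.MORPH_CLOSE,np.ones((7,7)));b=cv2.morphologyEx(b,cv2.MORPH_OPEN,np.ones((5,5)))
print("brass",rect(b,.04,ci,200))
im,ci=L("w_pad");h,s,v=hsv(im)
r=((h<6)|(h>174))&(s>150)&(v>80); r[:150]=0
print("ridge",rect(r,.054,ci,100))
p=(h>10)&(h<28)&(s>90)&(v>60);p[:150]=0;p[250:]=0;p[:,:170]=0;p[:,320:]=0
p=cv2.morphologyEx(p.astype(np.uint8),cv2.MORPH_CLOSE,np.ones((25,25)))
print("pad",rect(p,.006,ci,500))
for n,mm in(("p",p*255),("r",r*255)): pass
vis=np.hstack([cv2.resize(L("w_jig")[0][170:300,150:370],None,fx=2,fy=2),cv2.resize(im[150:280,160:330],None,fx=2,fy=2)])
cv2.imwrite("pics/z1.png",vis)
E
```

```text
L(right cheek) [1.0, 0.014000000432133675, 567.5800170898438, -96.697998046875] R(left cheek) [1.0, -0.027000000700354576, 550.2880249023438, 122.56900024414062] back [0.0010000000474974513, 1.0, 654.9190063476562, 23.590999603271484]
chips [([308.0, 233.0], [570.9, 80.4], [26.0, 19.3], 83.4), ([310.0, 198.0], [520.6, 80.4], [24.6, 19.6], 0.2), ([256.0, 198.0], [521.4, 6.2], [25.7, 20.0], -50.8), ([211.0, 199.0], [522.6, -57.2], [25.3, 21.0], 27.5)]
chips scene [([310.0, 214.0], [568.4, 80.4], [22.4, 14.2], 71.8), ([311.0, 199.0], [516.6, 81.2], [21.0, 15.0], 3.7), ([287.0, 197.0], [516.6, 7.3], [18.3, 17.4], -83.4), ([266.0, 195.0], [518.9, -55.9], [23.0, 13.7], 47.3)]
silver [([282.0, 190.0], [481.0, 421.6], [109.0, 49.6], 17.4)]
[ 30 115 162] 19 208 162
[ 44  98 152] 15 181 152
[ 28 117 163] 20 211 163
[156 172 178] 22 32 178
brass [([219.0, 212.0], [513.8, 332.3], [109.0, 51.2], 23.0)]
ridge [([252.0, 207.0], [514.0, -359.6], [69.9, 23.1], -62.3), ([93.0, 162.0], [464.7, -565.7], [154.5, 58.8], -89.8)]
pad [([250.0, 208.0], [546.2, -361.5], [159.2, 140.4], -67.3)]
```

View pics/z1.png

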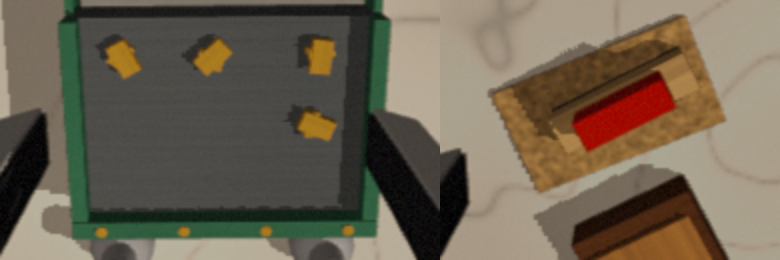

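```bash
python3 - <<'E'
from m import *
ci=pickle.load(open("w_pad.pkl","rb"))
P=np.array([ray(p,.006,ci) for p in((185,196),(284,157.5),(303,210),(210,245.5))])*1e3
print(P.round(1),P.mean(0).round(1),[np.linalg.norm(P[i]-P[i-1]).round(1) for i in range(4)]);d=P[1]-P[0]+P[2]-P[3];print(np.degrees(np.arctan2(d[1],d[0])))
si=cv2.imread("pics/scene0.png");sc=camera_info("scene");H,S,V=hsv(si)
r=((H<6)|(H>174))&(S>150)&(V>80); print("ridge scene",rect(r,.054,sc,20))
a=np.radians(117.7)
p=[.514,-.3595]
print(go([*p,.2],a+np.pi/2), go([.554,.057,.2],0))
s=observe();print(s["qpos"].round(2))
E
```

```text
[[ 511.7 -461.2]
 [ 452.2 -312. ]
 [ 533.7 -280.4]
 [ 593.4 -425.7]] [ 522.8 -369.8] [np.float64(89.1), np.float64(160.6), np.float64(87.4), np.float64(157.2)]
112.04669340023175
ridge scene [([167.0, 183.0], [514.5, -359.4], [65.5, 24.2], -61.1), ([106.0, 164.0], [467.2, -567.1], [148.5, 80.5], -63.6)]
([-61.9, -1.8, 100.0], 1.091) ([-103.5, 414.6, 100.7], -1.567)
[ 0.44  0.44  0.27  1.59 -0.13  1.13  2.32]
```

Emit:
apply_moves:
  increments:
    - [-12, 0, 40, 0.16]
    - [-24, 0, 80, 0.32]
    - [-36, -1, 110, 0.48]
    - [-48, -1, 130, 0.64]
    - [-62, -2, 150, 0.8]
    - [-62, -2, 170, 0.95]
    - [-62, -2, 180, 1.09]
    - [-62, -2, 185, 1.09]
    - [-62, -2, 190, 1.09]
    - [-62, -2, 205, 1.09]
    - [-62, -2, 220, 1.09]
    - [-62, -2, 235, 1.09]
    - [-62, -2, 247, 1.09]
    - [-62, -2, 247, 1.09]
    - [-62, -2, 247, 1.09]
  jaw: 42

```text
time: 5.38
position: [0.5131, -0.3633, 0.0532]
orientation: [0.0, 0.518, 0.855, -0.0]
wrist_force: [-0.2, -0.6, 0.4]
finger_gap: 0.0419
grip_force: 0.0
```

Emit:
apply_moves:
  increments:
    - [0, 0, 0, 0]
    - [0, 0, 0, 0]
    - [0, 0, 0, 0]
    - [0, 0, 0, 0]
    - [0, 0, 0, 0]
    - [0, 0, -10, 0]
    - [0, 0, -20, 0]
    - [0, 0, -40, 0]
    - [0, 0, -60, 0]
    - [0, 0, -60, 0]
  jaw: 10

```text
time: 6.62
position: [0.5142, -0.3641, 0.1156]
orientation: [0.002, 0.518, 0.855, -0.0]
wrist_force: [-0.1, -0.5, -0.3]
finger_gap: 0.0099
grip_force: 0.0
```

```bash
python3 - <<'E'
from m import *
snap("side","s1");snap("scene","c1")
s=observe();print(s["position"].round(4),s["finger_gap"],s["wrist_force"].round(1),go([.63,-.032,.125],0),s["qpos"].round(2))
a=cv2.imread("pics/s1.png")[110:250,190:320];b=cv2.imread("pics/c1.png")[120:250,110:340]
cv2.imwrite("pics/z2.png",np.hstack([cv2.resize(a,(390,400)),cv2.resize(b,(400,400))]))
E
```

```text
[ 0.5131 -0.3628  0.1133] 0.009515097892174123 [-0.4  0.3  0.5] ([239.2, 256.8, -11.6], 0.481) [ 0.29  0.74  0.49  1.67 -0.44  0.84  1.44]
```

View pics/z2.png

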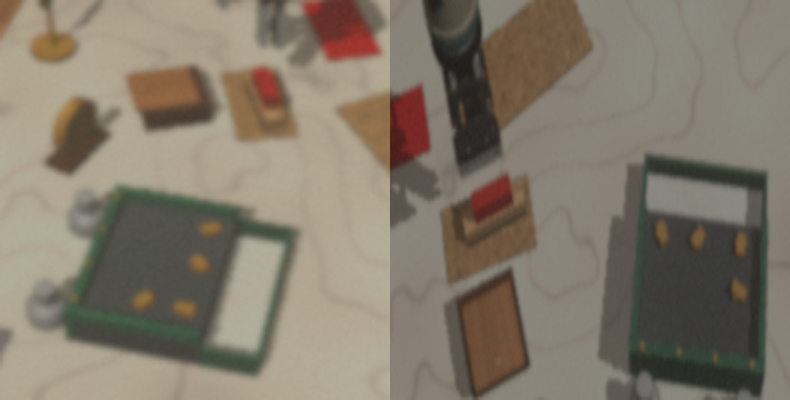

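The fingers had not closed on the ridge before I lifted, and the scraper is still on its pad. I'll re-measure it and retry with a longer wait.

```bash
python3 - <<'E'
from m import *
si=cv2.imread("pics/c1.png");sc=camera_info("scene");H,S,V=hsv(si)
r=((H<6)|(H>174))&(S>150)&(V>80); print("ridge scene",rect(r,.054,sc,20))
print(proj([.513,-.363,.1],sc), go([.514,-.3595,.053],np.radians(27.7)))
E
```

```text
ridge scene [([168.0, 184.0], [517.0, -358.1], [65.5, 29.9], -61.1), ([89.0, 176.0], [515.5, -606.0], [33.5, 28.3], -69.4), ([119.0, 160.0], [450.7, -532.9], [79.6, 72.6], 26.3)]
[163.71771214 174.64349247] ([2.5, 2.3, 60.3], -0.002)
```

Emit:
apply_moves:
  increments:
    - [0, 0, 0, 0]
    - [0, 0, 0, 0]
    - [0, 0, 0, 0]
    - [0, 0, 0, 0]
    - [0, 0, 0, 0]
    - [0, 0, 0, 0]
    - [0, 0, 0, 0]
    - [0, 0, 0, 0]
  jaw: 42

```text
time: 7.72
position: [0.5129, -0.363, 0.113]
orientation: [0.0, 0.518, 0.855, -0.0]
wrist_force: [-1.1, -0.3, 0.2]
finger_gap: 0.0418
grip_force: 0.0
```

Emit:
apply_moves:
  increments:
    - [3, 3, 15, 0]
    - [3, 3, 35, 0]
    - [3, 3, 50, 0]
    - [3, 3, 61, 0]
    - [3, 3, 61, 0]
    - [3, 3, 61, 0]

```text
time: 8.48
position: [0.5144, -0.3593, 0.0523]
orientation: [0.0, 0.518, 0.855, -0.0]
wrist_force: [0.2, -0.2, -0.3]
finger_gap: 0.0418
grip_force: 0.0
```

Emit:
apply_moves:
  increments:
    - [3, 0, 0, 0]
    - [3, 0, 0, 0]
    - [3, 0, 0, 0]
    - [3, 0, 0, 0]
    - [3, 0, 0, 0]
    - [3, 0, 0, 0]
    - [3, 0, 0, 0]
    - [3, 0, 0, 0]
    - [3, 0, 0, 0]
    - [3, 0, 0, 0]
    - [3, 0, 0, 0]
    - [3, 0, 0, 0]
  jaw: 10

```text
time: 9.98
position: [0.5118, -0.357, 0.0541]
orientation: [0.0, 0.519, 0.855, -0.0]
wrist_force: [-4.7, 1.5, 13.3]
finger_gap: 0.01
grip_force: 12.0
```

```bash
python3 - <<'E'
from m import *
snap("side","s2");w,ci=snap("wrist","w2");snap("scene","c2")
s=observe();print(s["finger_gap"],s["wrist_force"].round(1),s["grip_force"])
a=cv2.imread("pics/s2.png")[110:180,230:310]
b=cv2.imread("pics/c2.png")[140:240,110:240]
cv2.imwrite("pics/z3.png",np.hstack([cv2.resize(a,(400,350)),cv2.resize(b,(400,350))]))
E
```

```text
0.01034072395463914 [-3.8  2.3 14.2] 11.96667549025733
```

View pics/z3.png

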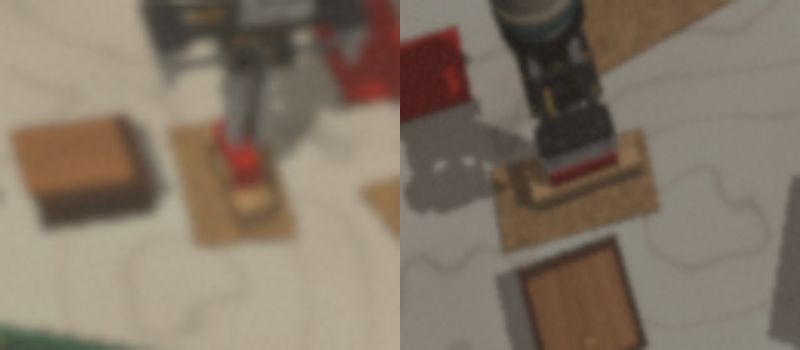

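View pics/w2.png

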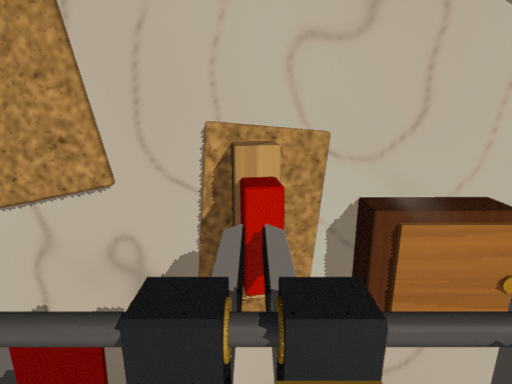

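```bash
python3 - <<'E'
from m import *
s=observe();ci=camera_info("wrist");R=toolR(s["orientation"]);T=s["position"]
for l in([0,0,.017],[8,5,17],[8,-5,17],[8,17.5,17],[8,-17.5,17],[8,5,-20],[8,-5,-20],[8,12,17],[8,24,17]):
    print(l,proj(T+R@(np.array(l)/1000),ci).round(0))
w=cv2.imread("pics/w2.png");h,sa,v=hsv(w);r=((h<6)|(h>174))&(sa>150)&(v>60);r[300:]=0;print(rect(r,.06,ci,200),T)
print("corners",[ray(p,.06,ci).round(4) for p in((241,178),(282,178),(268,293),(247,293))])
cv2.imwrite("pics/z4.png",cv2.resize(w[160:310,180:340],None,fx=4,fy=4,interpolation=cv2.INTER_CUBIC))
E
```

```text
[0, 0, 0.017] [253. 234.]
[8, 5, 17] [260. 213.]
[8, -5, 17] [245. 213.]
[8, 17.5, 17] [280. 213.]
[8, -17.5, 17] [226. 213.]
[8, 5, -20] [262. 235.]
[8, -5, -20] [244. 235.]
[8, 12, 17] [271. 213.]
[8, 24, 17] [289. 213.]
[([258.0, 232.0], [516.9, -354.6], [74.4, 24.6], -61.1)] [ 0.51183117 -0.35702303  0.05405315]
corners [array([ 0.4891, -0.3276]), array([ 0.5096, -0.317 ]), array([ 0.5372, -0.3853]), array([ 0.5256, -0.3913])]
```

View pics/z4.png

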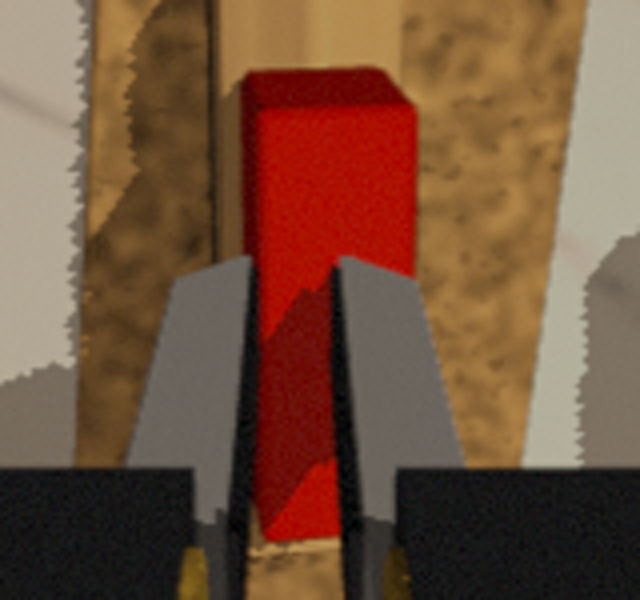

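The tips are riding on top of the ridge, so they sit higher relative to the TCP than I assumed. I'll open, then step down while watching the force.

Emit:
apply_moves:
  increments:
    - [0, 0, -20, 0]
    - [0, 0, -20, 0]
    - [0, 0, -20, 0]
    - [0, 0, -20, 0]
    - [0, 0, -20, 0]
    - [0, 0, -20, 0]
    - [0, 0, -20, 0]
    - [0, 0, -20, 0]
    - [0, 0, -20, 0]
    - [0, 0, -20, 0]
    - [0, 0, -10, 0]
    - [0, 0, 0, 0]
    - [0, 0, 2, 0]
    - [0, 0, 5, 0]
    - [0, 0, 5, 0]
  jaw: 46

```text
time: 12.0
position: [0.5127, -0.3562, 0.0468]
orientation: [-0.0, 0.518, 0.855, -0.0]
wrist_force: [0.2, 0.1, -0.2]
finger_gap: 0.0462
grip_force: 0.0
```

Emit:
apply_moves:
  increments:
    - [0, 0, 3, 0]
    - [0, 0, 5, 0]
    - [0, 0, 5, 0]

```text
time: 12.38
position: [0.5127, -0.3561, 0.0418]
orientation: [-0.0, 0.518, 0.855, 0.0]
wrist_force: [0.1, 0.0, 0.3]
finger_gap: 0.0461
grip_force: 0.0
```

Emit:
apply_moves:
  increments:
    - [0, 0, 0, 0]
    - [0, 0, 0, 0]
    - [0, 0, 0, 0]
    - [0, 0, 0, 0]
    - [0, 0, 0, 0]
    - [0, 0, 0, 0]
    - [0, 0, 0, 0]
    - [0, 0, 0, 0]
    - [0, 0, 0, 0]
    - [0, 0, 0, 0]
    - [0, 0, 0, 0]
    - [0, 0, 0, 0]
  jaw: 10

```text
time: 13.88
position: [0.5126, -0.3564, 0.042]
orientation: [-0.0, 0.518, 0.855, -0.0]
wrist_force: [-1.9, -0.8, 2.8]
finger_gap: 0.0233
grip_force: 30.0
```

Emit:
apply_moves:
  increments:
    - [0, 0, -3, 0]
    - [0, 0, -10, 0]
    - [0, 0, -30, 0]
    - [0, 0, -60, 0]
    - [0, 0, -98, 0]
    - [0, 0, -98, 0]

```text
time: 14.62
position: [0.5149, -0.3581, 0.144]
orientation: [0.004, 0.518, 0.855, -0.0]
wrist_force: [0.0, -0.2, -3.6]
finger_gap: 0.0236
grip_force: 29.9
```

```bash
python3 - <<'E'
from m import *
s=observe();print(s["finger_gap"],s["wrist_force"].round(1),s["position"].round(4),go([.612,-.0245,.14],0),s["qpos"].round(2))
snap("side","s5");w,ci=snap("wrist","w5")
h,sa,v=hsv(w);r=((h<6)|(h>174))&(sa>150)&(v>60);r[300:]=0;print(rect(r,.158,ci,200))
a=cv2.imread("pics/s5.png")[90:190,220:330]
cv2.imwrite("pics/z5.png",np.hstack([cv2.resize(a,(440,400)),cv2.resize(w[140:320,160:340],(360,400))]))
E
```

```text
0.023554799431169983 [ 0.  -0.2 -3.6] [ 0.5149 -0.3581  0.144 ] ([250.8, 240.4, 3.2], 0.481) [ 0.26  0.7   0.51  1.66 -0.42  0.88  1.42]
[([90.0, 278.0], [442.4, -419.3], [47.4, 23.4], 27.4), ([253.0, 241.0], [513.4, -355.6], [71.3, 24.1], -63.0)]
```

View pics/z5.png

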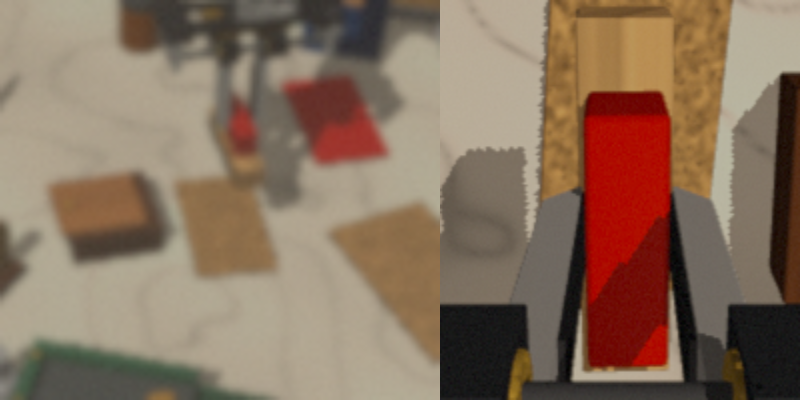

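Emit:
apply_moves:
  increments:
    - [25, 24, 0, 0.05]
    - [60, 58, 0, 0.12]
    - [95, 92, 0, 0.19]
    - [130, 125, 0, 0.26]
    - [165, 159, 0, 0.33]
    - [200, 192, 0, 0.4]
    - [230, 221, 0, 0.45]
    - [250, 240, 0, 0.481]
    - [250, 240, 0, 0.481]
    - [250, 240, 0, 0.481]

```text
time: 15.98
position: [0.6088, -0.0247, 0.139]
orientation: [-0.0, 0.707, 0.707, -0.001]
wrist_force: [0.1, -1.1, -2.2]
finger_gap: 0.0233
grip_force: 29.9
```

```bash
python3 - <<'E'
from m import *
s=observe();print(s["finger_gap"],s["wrist_force"].round(1),s["position"].round(4),go([.612,-.026,.083],0),s["qpos"].round(2))
E
```

```text
0.02329938511374563 [ 0.1 -1.1 -2.2] [ 0.6088 -0.0247  0.139 ] ([-1.2, 3.3, 56.0], -0.001) [-0.41  0.74  0.69  1.71 -0.57  0.91  0.51]
```

Emit:
apply_moves:
  increments:
    - [-1, 3, 20, 0]
    - [-1, 3, 40, 0]
    - [-1, 3, 50, 0]
    - [-1, 3, 55, 0]
    - [-1, 3, 57, 0]
    - [-1, 3, 57.5, 0]
    - [-1, 3, 57.5, 0]

```text
time: 16.85
position: [0.6132, -0.0245, 0.0829]
orientation: [0.0, 0.707, 0.707, 0.0]
wrist_force: [-0.1, 0.8, -1.9]
finger_gap: 0.0237
grip_force: 29.9
```

Emit:
apply_moves:
  increments:
    - [0, -6, 0, 0]
    - [0, -14, 0, 0]
    - [0, -22, 0, 0]
    - [0, -30, 0, 0]
    - [0, -38, 0, 0]
    - [0, -46, 0, 0]
    - [0, -54, 0, 0]
    - [0, -62, 0, 0]
    - [0, -70, 0, 0]
    - [0, -78, 0, 0]
    - [0, -86, 0, 0]
    - [0, -94, 0, 0]
    - [0, -102, 0, 0]
    - [0, -110, 0, 0]
    - [0, -116, 0, 0]
    - [0, -120, 0, 0]
    - [0, -120, 0, 0]
    - [0, -120, 0, 0]

```text
time: 19.1
position: [0.4933, -0.0246, 0.0825]
orientation: [0.0, 0.707, 0.707, 0.0]
wrist_force: [-0.7, -0.3, -3.1]
finger_gap: 0.0234
grip_force: 29.9
```

Emit:
apply_moves:
  increments:
    - [0, 0, -20, 0]
    - [0, 0, -40, 0]
    - [30, 30, -40, 0]
    - [60, 75, -40, 0]
    - [80, 119, -40, 0]
    - [80, 119, -40, 0]
    - [80, 119, -40, 0]

```text
time: 19.98
position: [0.6109, 0.0548, 0.1219]
orientation: [-0.0, 0.707, 0.707, -0.001]
wrist_force: [-0.8, 0.5, -2.8]
finger_gap: 0.0237
grip_force: 29.9
```

```bash
cat > chips.py <<'E'
from m import *
import sys
si,sc=snap("scene","cc");H,S,V=hsv(si)
m=(H>10)&(H<35)&(S>110)&(V>70)
a=proj([.40,-.11,.02],sc);b=proj([.665,.135,.05],sc)
k=np.zeros_like(m);k[int(a[1]):int(b[1]),int(a[0]):int(b[0])]=1
for r in rect(m&(k>0),.05,sc,6): print("sc",r)
sd,ci=snap("side","ss");H,S,V=hsv(sd)
m=(H>10)&(H<35)&(S>110)&(V>70);m[:170]=0;m[240:]=0;m[:,:205]=0;m[:,292:]=0
for r in rect(m,.05,ci,4): print("sd",r)
s=observe();print(s["position"].round(4),s["finger_gap"].round(4),s["wrist_force"].round(1))
E
python3 chips.py
```

```text
sc ([285.0, 188.0], [488.3, -2.1], [16.4, 8.6], 80.3)
sc ([265.0, 186.0], [487.7, -64.3], [14.3, 9.2], 6.4)
sd ([251.0, 218.0], [520.4, 82.2], [21.2, 17.7], 14.7)
sd ([237.0, 215.0], [570.8, 79.2], [22.5, 17.8], -74.3)
sd ([270.0, 210.0], [463.7, 27.6], [14.1, 7.2], -77.6)
sd ([225.0, 205.0], [627.2, 51.0], [37.8, 29.6], -86.9)
sd ([274.0, 197.0], [460.4, -34.5], [11.2, 10.0], 12.2)Traceback (most recent call last):
  File "chips.py", line 11, in <module>
    s=observe();print(s["position"].round(4),s["finger_gap"].round(4),s["wrist_force"].round(1))
                                             ^^^^^^^^^^^^^^^^^^^^^
AttributeError: 'float' object has no attribute 'round'
```

Emit:
apply_moves:
  increments:
    - [0, 0, 15, 0]
    - [0, 0, 30, 0]
    - [0, 0, 37, 0]
    - [0, 0, 40, 0]
    - [0, 0, 41, 0]
    - [0, 0, 41, 0]

```text
time: 20.82
position: [0.6122, 0.0554, 0.0817]
orientation: [0.0, 0.707, 0.707, 0.0]
wrist_force: [0.0, -0.8, -3.0]
finger_gap: 0.0238
grip_force: 29.9
```

Emit:
apply_moves:
  increments:
    - [0, -6, 0, 0]
    - [0, -14, 0, 0]
    - [0, -22, 0, 0]
    - [0, -30, 0, 0]
    - [0, -38, 0, 0]
    - [0, -46, 0, 0]
    - [0, -54, 0, 0]
    - [0, -62, 0, 0]
    - [0, -70, 0, 0]
    - [0, -78, 0, 0]
    - [0, -86, 0, 0]
    - [0, -94, 0, 0]
    - [0, -102, 0, 0]
    - [0, -110, 0, 0]
    - [0, -116, 0, 0]
    - [0, -120, 0, 0]
    - [0, -120, 0, 0]
    - [0, -120, 0, 0]

```text
time: 23.08
position: [0.4923, 0.0555, 0.0815]
orientation: [0.0, 0.707, 0.707, 0.0]
wrist_force: [-0.4, -0.2, -3.2]
finger_gap: 0.0237
grip_force: 29.9
```

Emit:
apply_moves:
  increments:
    - [0, 0, -20, 0]
    - [0, 0, -50, 0]
    - [-30, 0, -60, 0]
    - [-80, 0, -60, 0]
    - [-130, 0, -60, 0]
    - [-180, 0, -60, 0]
    - [-180, 0, -60, 0]
    - [-180, 0, -60, 0]

```text
time: 24.08
position: [0.4918, -0.1242, 0.1412]
orientation: [-0.0, 0.707, 0.707, 0.0]
wrist_force: [0.4, 0.6, -3.0]
finger_gap: 0.024
grip_force: 29.9
```

```bash
sed -i 's/s\["finger_gap"\].round(4)/s["finger_gap"]/' chips.py; echo 'print(s["qpos"].round(2)); print(go([.5228,-.3698,.1],np.radians(112-90)))' >>chips.py; python3 chips.py
```

```text
sc ([313.0, 190.0], [484.5, 83.7], [14.3, 12.1], 3.3)
sc ([284.0, 188.0], [487.7, -3.0], [15.3, 7.1], -83.4)
sc ([265.0, 186.0], [485.9, -64.5], [17.9, 9.2], 6.4)
sd ([264.0, 228.0], [466.1, 112.7], [27.7, 16.9], 13.6)
sd ([270.0, 210.0], [463.7, 27.7], [14.0, 7.2], -77.4)
sd ([274.0, 197.0], [460.4, -34.5], [11.2, 10.0], 12.2)
sd ([270.0, 172.0], [502.3, -155.6], [28.3, 19.9], -77.3)
[ 0.492  -0.123   0.1412] 0.023265697222163373 [ 0.5  0.7 -2.8]
[-0.26  0.6   0.69  1.98 -0.55  0.75  0.76]
([-246.9, 30.3, 40.9], -0.382)
```

Emit:
apply_moves:
  increments:
    - [-30, 4, 0, -0.05]
    - [-75, 9, 0, -0.11]
    - [-120, 15, 0, -0.19]
    - [-165, 20, 0, -0.26]
    - [-210, 26, 10, -0.33]
    - [-247, 30, 30, -0.382]
    - [-247, 30, 50, -0.382]
    - [-247, 30, 60, -0.382]
    - [-247, 30, 60, -0.382]

```text
time: 25.3
position: [0.5221, -0.3687, 0.0804]
orientation: [-0.001, 0.559, 0.829, 0.001]
wrist_force: [-0.0, 0.3, -2.4]
finger_gap: 0.0236
grip_force: 29.9
```

```bash
python3 - <<'E'
from m import *
s=observe();print(s["finger_gap"],s["position"].round(4),go([.5228,-.3698,.0425],np.radians(22)))
w,ci=snap("wrist","w6");u=s["position"][2]-.036+.054
h,sa,v=hsv(w);r=((h<6)|(h>174))&(sa>150)&(v>130);r[300:]=0;print(rect(r,u,ci,200))
E
```

```text
0.023605763335740774 [ 0.5221 -0.3687  0.0804] ([-1.3, 0.2, 37.9], 0.0)
[([249.0, 232.0], [521.1, -365.1], [56.7, 22.6], -67.9)]
```

Centred within 1–2 mm; now lower, release and rise.

Emit:
apply_moves:
  increments:
    - [-1, 0, 15, 0]
    - [-1, 0, 28, 0]
    - [-1, 0, 34, 0]
    - [-1, 0, 37, 0]
    - [-1, 0, 38.5, 0]
    - [-1, 0, 38.5, 0]

```text
time: 26.1
position: [0.5224, -0.3727, 0.0431]
orientation: [0.0, 0.56, 0.828, -0.0]
wrist_force: [0.3, 0.1, -3.1]
finger_gap: 0.0238
grip_force: 29.9
```

Emit:
apply_moves:
  increments:
    - [0, 0, 0, 0]
    - [0, 0, 0, 0]
    - [0, 0, 0, 0]
    - [0, 0, 0, 0]
    - [0, 0, 0, 0]
    - [0, 0, 0, 0]
    - [0, 0, -8, 0]
    - [0, 0, -25, 0]
    - [0, 0, -60, 0]
    - [0, 0, -110, 0]
    - [0, 0, -160, 0]
    - [0, 0, -210, 0]
    - [0, 0, -250, 0]
    - [0, 0, -250, 0]
    - [0, 0, -250, 0]
  jaw: 42

```text
time: 27.98
position: [0.522, -0.3721, 0.2931]
orientation: [-0.0, 0.56, 0.828, 0.0]
wrist_force: [0.4, -0.5, -0.2]
finger_gap: 0.0418
grip_force: 0.0
```

```bash
python3 - <<'E'
from m import *
w,ci=snap("wrist","w7")
h,sa,v=hsv(w);r=((h<6)|(h>174))&(sa>150)&(v>100);r[300:]=0;print("ridge",rect(r,.06,ci,200))
si,sc=snap("scene","c7");H,S,V=hsv(si);r=((H<6)|(H>174))&(S>150)&(V>80);print(rect(r,.06,sc,20))
print(observe()["position"].round(3),go([.44,.38,.30],np.pi/2),go([.47,.0,.30],np.pi/2),observe()["qpos"].round(2))
E
```

```text
ridge [([148.0, 246.0], [432.6, -536.4], [94.4, 78.7], -64.3), ([252.0, 167.0], [522.3, -374.6], [70.0, 21.8], -68.6)]
[([162.0, 185.0], [526.4, -374.1], [65.6, 21.0], -66.6), ([105.0, 165.0], [470.8, -563.8], [147.2, 80.1], -63.8)]
[ 0.522 -0.372  0.292] ([728.0, 204.4, -6.8], -1.189) ([364.2, 90.6, -7.5], -1.189) [ 0.23  0.6   0.61  1.42 -0.35  1.23  1.26]
```

Emit:
apply_moves:
  increments:
    - [40, 10, -1, -0.13]
    - [85, 20, -2, -0.28]
    - [130, 32, -3, -0.42]
    - [175, 44, -4, -0.56]
    - [220, 55, -5, -0.7]
    - [265, 66, -6, -0.85]
    - [310, 77, -7, -1.0]
    - [345, 86, -7, -1.1]
    - [364, 91, -7, -1.189]
    - [364, 91, -7, -1.189]
    - [364, 91, -7, -1.189]
  jaw: 70

```text
time: 29.45
position: [0.4711, -0.0026, 0.2998]
orientation: [-0.0, 0.002, 1.0, -0.001]
wrist_force: [0.3, 0.2, 0.2]
finger_gap: 0.0704
grip_force: 0.0
```

```bash
python3 - <<'E'
from m import *
w,ci=snap("wrist","w8");pickle.dump(ci,open("w8.pkl","wb"))
h,s,v=hsv(w);br=(h>12)&(h<32)&(s>120)&(v>70);br[:,:180]=0;br[:,345:]=0;br[:110]=0;br[270:]=0
print("chips",rect(br,.012,ci,10))
cv2.imwrite("pics/z8.png",cv2.resize(w[110:300,170:360],None,fx=3,fy=3))
print(observe()["position"].round(4),go([.44,.38,.30],np.pi/2))
E
```

```text
chips [([254.0, 156.0], [468.0, -1.8], [23.4, 17.6], 89.8), ([211.0, 154.0], [464.9, -65.2], [23.4, 19.0], -0.2), ([315.0, 158.0], [470.0, 88.3], [37.8, 26.8], -2.9)]
[ 0.4712 -0.0026  0.2998] ([32.5, 382.5, -0.6], -0.003)
```

View pics/z8.png

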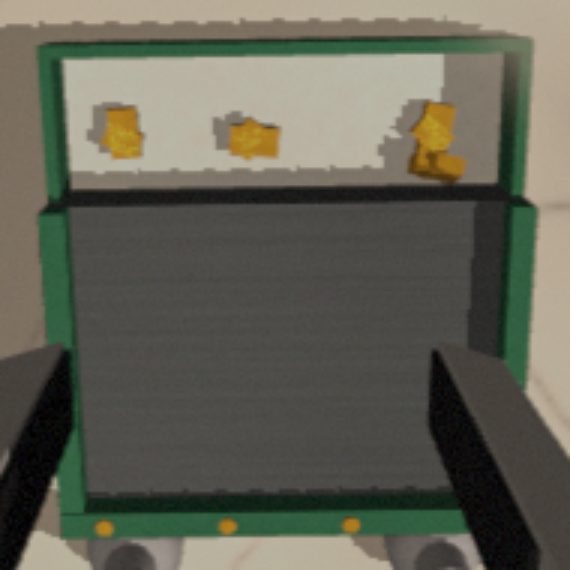

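All four chips lie in the gutter, at crop (123,130), (253,138), (433,127) and (438,165), and the bed is clean. Next is the turntable.

Emit:
apply_moves:
  increments:
    - [4, 45, 0, 0]
    - [9, 105, 0, 0]
    - [14, 165, 0, 0]
    - [19, 225, 0, 0]
    - [24, 285, 0, 0]
    - [30, 345, 0, 0]
    - [32, 382, 0, 0]
    - [32, 382, 0, 0]
    - [32, 382, 0, 0]
  jaw: 62

```text
time: 30.62
position: [0.4402, 0.379, 0.2997]
orientation: [0.0, 0.001, 1.0, -0.001]
wrist_force: [0.4, -0.4, 0.5]
finger_gap: 0.0619
grip_force: 0.0
```

```bash
cat > bl.py <<'E'
from m import *
def blanks(im,ci):
    h,s,v=hsv(im)
    w=(s<55)&(v>110);b=(h>18)&(h<32)&(s>150)&(v>100)
    k=np.zeros(w.shape,np.uint8)
    pts=np.array([proj([.508+.155*np.cos(t),.38+.155*np.sin(t),.03],ci) for t in np.linspace(0,6.28,60)]).astype(np.int32)
    cv2.fillPoly(k,[pts],1)
    for n,m in(("silver",w),("brass",b)):
        m=cv2.morphologyEx((m&(k>0)).astype(np.uint8),cv2.MORPH_CLOSE,np.ones((9,9)));m=cv2.morphologyEx(m,cv2.MORPH_OPEN,np.ones((5,5)))
        for r in rect(m,.038,ci,300): print(n,r)
if __name__=="__main__":
    w,ci=snap("wrist","w9");blanks(w,ci)
    s=observe();print(s["position"].round(4))
E
python3 bl.py
```

```text
silver ([284.0, 188.0], [481.5, 421.7], [109.7, 50.2], 17.2)
brass ([280.0, 275.0], [612.2, 418.2], [80.0, 72.8], 10.0)
brass ([221.0, 211.0], [513.8, 333.9], [109.6, 55.9], 23.2)
[0.4402 0.3788 0.2999]
```

```bash
python3 - <<'E'
from m import *
print(go([.506,.3295,.05],np.radians(113)))
E
```

```text
([-65.9, -48.7, 250.0], -0.405)
```

Emit:
apply_moves:
  increments:
    - [-15, -10, 40, -0.1]
    - [-35, -25, 90, -0.2]
    - [-66, -49, 140, -0.3]
    - [-66, -49, 180, -0.405]
    - [-66, -49, 205, -0.405]
    - [-66, -49, 225, -0.405]
    - [-66, -49, 238, -0.405]
    - [-66, -49, 246, -0.405]
    - [-66, -49, 250, -0.405]
    - [-66, -49, 250, -0.405]

```text
time: 31.92
position: [0.5052, 0.3323, 0.0502]
orientation: [0.0, -0.201, 0.98, 0.0]
wrist_force: [0.2, 0.2, -0.0]
finger_gap: 0.062
grip_force: 0.0
```

Emit:
apply_moves:
  increments:
    - [0, 0, 2, 0]
    - [0, 0, 5, 0]
    - [0, 0, 8, 0]
    - [0, 0, 8, 0]

```text
time: 32.42
position: [0.5047, 0.3321, 0.0416]
orientation: [-0.0, -0.201, 0.98, -0.0]
wrist_force: [0.4, -0.1, -0.9]
finger_gap: 0.0618
grip_force: 0.0
```

Emit:
apply_moves:
  increments:
    - [0, 0, 2, 0]
    - [0, 0, 4, 0]
    - [0, 0, 6, 0]
    - [0, 0, 6, 0]

```text
time: 32.92
position: [0.5049, 0.3321, 0.0358]
orientation: [-0.0, -0.201, 0.98, -0.0]
wrist_force: [-0.1, -0.3, 0.5]
finger_gap: 0.0619
grip_force: 0.0
```

Emit:
apply_moves:
  increments:
    - [0, 0, 2, 0]
    - [0, 0, 4, 0]
    - [0, 0, 6, 0]
    - [0, 0, 6, 0]

```text
time: 33.42
position: [0.5048, 0.3321, 0.0297]
orientation: [-0.0, -0.201, 0.98, -0.0]
wrist_force: [-0.2, -0.4, 0.4]
finger_gap: 0.0619
grip_force: 0.0
```

Emit:
apply_moves:
  increments:
    - [0, 0, 2, 0]
    - [0, 0, 3, 0]
    - [0, 0, 3, 0]

```text
time: 33.8
position: [0.5049, 0.3322, 0.0269]
orientation: [-0.0, -0.201, 0.98, -0.0]
wrist_force: [1.3, -0.1, -0.1]
finger_gap: 0.0618
grip_force: 0.0
```

Emit:
apply_moves:
  increments:
    - [0, 0, 2, 0]
    - [0, 0, 3, 0]
    - [0, 0, 3, 0]

```text
time: 34.17
position: [0.5049, 0.3322, 0.0238]
orientation: [-0.0, -0.201, 0.98, -0.0]
wrist_force: [-0.2, -0.0, 0.4]
finger_gap: 0.062
grip_force: 0.0
```

Emit:
apply_moves:
  increments:
    - [0, 0, 0, 0]
    - [0, 0, 0, 0]
    - [0, 0, 0, 0]
    - [0, 0, 0, 0]
    - [0, 0, 0, 0]
    - [0, 0, 0, 0]
    - [0, 0, 0, 0]
    - [0, 0, 0, 0]
  jaw: 40

```text
time: 35.17
position: [0.5049, 0.3322, 0.0239]
orientation: [-0.0, -0.201, 0.98, 0.0]
wrist_force: [-0.1, -2.7, -0.7]
finger_gap: 0.0497
grip_force: 30.0
```

Emit:
apply_moves:
  increments:
    - [0, 0, -3, 0]
    - [0, 0, -10, 0]
    - [0, 0, -30, 0]
    - [0, 0, -60, 0]
    - [0, 0, -90, 0]
    - [0, 0, -90, 0]
    - [0, 0, -90, 0]

```text
time: 36.05
position: [0.5042, 0.3319, 0.1131]
orientation: [-0.001, -0.201, 0.98, -0.0]
wrist_force: [0.7, -0.2, -3.1]
finger_gap: 0.0494
grip_force: 30.0
```

```bash
python3 - <<'E'
from m import *
s=observe();print(s["position"].round(4),s["finger_gap"],s["grip_force"],s["wrist_force"].round(1),s["moment"].round(2))
w,ci=snap("wrist","w10");h,sa,v=hsv(w);b=(h>18)&(h<32)&(sa>150)&(v>100);b=cv2.morphologyEx(b.astype(np.uint8),cv2.MORPH_CLOSE,np.ones((9,9)))
print(rect(b,.028+.012+s["position"][2]-.0238,ci,300))
print(proj(s["position"]+[0,0,0.01],ci))
# jig from w8
w=cv2.imread("pics/w8.png");ci=pickle.load(open("w8.pkl","rb"));h,sa,v=hsv(w);g=(h>55)&(h<95)&(sa>80)&(v>30)
lp=[(np.flatnonzero(g[r,170:230]).min()+170-.5,r) for r in range(182,220,2)]
rp=[(np.flatnonzero(g[r,320:362]).max()+320.5,r) for r in range(182,230,2)]
bp=[(c,np.flatnonzero(g[265:300,c]).max()+265.5) for c in range(235,305,2)]
for p in(lp,rp,bp): print(line(p,.06,ci))
E
```

```text
[0.5042 0.3319 0.1131] 0.0493970891266516 29.99411165714264 [ 0.7 -0.2 -3.1] [0.02 0.06 0.03]
[([295.0, 366.0], [568.7, 389.6], [46.8, 27.4], -66.8), ([260.0, 238.0], [500.5, 336.2], [88.9, 59.9], 23.1)]
[253.362389  240.5007695]
[1.0, 0.010999999940395355, 524.3740234375, -97.30500030517578]
[1.0, 0.017999999225139618, 523.7849731445312, 123.79299926757812]
[0.0010000000474974513, -1.0, 654.291015625, 23.472999572753906]
```

```bash
python3 - <<'E'
from m import *
print(go([.573,.067,.113],np.pi/2))
E
```

```text
([40.9, -270.5, -0.2], 0.405)
```

Emit:
apply_moves:
  increments:
    - [5, -30, 0, 0.05]
    - [11, -75, 0, 0.11]
    - [18, -120, 0, 0.18]
    - [25, -165, 0, 0.25]
    - [31, -210, 0, 0.32]
    - [37, -245, 0, 0.38]
    - [41, -270, 0, 0.405]
    - [41, -270, 0, 0.405]
    - [41, -270, 0, 0.405]

```text
time: 37.22
position: [0.5728, 0.0692, 0.113]
orientation: [-0.001, -0.001, 1.0, 0.0]
wrist_force: [-0.0, 1.7, -3.2]
finger_gap: 0.0495
grip_force: 30.0
```

```bash
python3 - <<'E'
from m import *
s=observe();print(s["finger_gap"],s["position"].round(4),go([.573,.067,.0415],np.pi/2))
E
```

```text
0.04949109416305326 [0.5728 0.0692 0.113 ] ([-0.4, -2.3, 71.4], 0.002)
```

Emit:
apply_moves:
  increments:
    - [0, -2, 20, 0]
    - [0, -2, 40, 0]
    - [0, -2, 55, 0]
    - [0, -2, 64, 0]
    - [0, -2, 69, 0]
    - [0, -2, 72, 0]
    - [0, -2, 72, 0]
    - [0, -2, 72, 0]

```text
time: 38.22
position: [0.574, 0.0659, 0.0424]
orientation: [0.0, -0.0, 1.0, 0.0]
wrist_force: [0.5, 0.8, -3.7]
finger_gap: 0.0496
grip_force: 30.0
```

Emit:
apply_moves:
  increments:
    - [0, 0, 0, 0]
    - [0, 0, 0, 0]
    - [0, 0, 0, 0]
    - [0, 0, 0, 0]
    - [0, 0, -5, 0]
    - [0, 0, -20, 0]
    - [0, 0, -40, 0]
    - [0, 0, -40, 0]
  jaw: 57

```text
time: 39.22
position: [0.5754, 0.0661, 0.0841]
orientation: [0.002, -0.0, 1.0, 0.0]
wrist_force: [-0.1, 0.1, 0.3]
finger_gap: 0.0569
grip_force: 0.0
```

Emit:
apply_moves:
  increments:
    - [-2, -10, 0, 0]
    - [-4, -25, 0, 0]
    - [-7, -45, 0, 0]
    - [-7, -45, 0, 0]
    - [-7, -45, 0, 0]
    - [-7, -45, 0, 0]
    - [-7, -45, 0, 0]
    - [-7, -45, 0, 0]
    - [-7, -45, 0, 0]
    - [-7, -45, 0, 0]
    - [-7, -45, 0, 0]
    - [-7, -45, 0, 0]
    - [-7, -45, 0, 0]
    - [-7, -45, 0, 0]
    - [-7, -45, 10, 0]
    - [-7, -45, 20, 0]
    - [-7, -45, 30, 0]
    - [-7, -45, 38, 0]
    - [-7, -45, 42, 0]
    - [-7, -45, 42, 0]
  jaw: 0

```text
time: 41.72
position: [0.5806, 0.0209, 0.0396]
orientation: [-0.0, -0.0, 1.0, -0.0]
wrist_force: [-0.2, -0.1, -0.4]
finger_gap: 0.0007
grip_force: 0.0
```

Emit:
apply_moves:
  increments:
    - [0, 3, 0, 0]
    - [0, 6, 0, 0]
    - [0, 9, 0, 0]
    - [0, 12, 0, 0]
    - [0, 15, 0, 0]
    - [0, 18, 0, 0]
    - [0, 21, 0, 0]
    - [0, 24, 0, 0]
    - [0, 26, 0, 0]
    - [0, 28, 0, 0]
    - [0, 28, 0, 0]
    - [0, 28, 0, 0]

```text
time: 43.22
position: [0.5807, 0.0493, 0.0399]
orientation: [-0.0, -0.0, 1.0, 0.0]
wrist_force: [0.1, -2.1, 2.0]
finger_gap: 0.0005
grip_force: 0.9
```

Emit:
apply_moves:
  increments:
    - [0, 1, 0, 0]
    - [0, 2, 0, 0]
    - [0, 3, 0, 0]
    - [0, 3, 0, 0]

```text
time: 43.72
position: [0.5809, 0.0518, 0.0399]
orientation: [0.0, -0.0, 1.0, -0.0]
wrist_force: [1.2, -4.2, 0.1]
finger_gap: 0.0005
grip_force: 1.4
```

Emit:
apply_moves:
  increments:
    - [0, 1, 0, 0]
    - [0, 2, 0, 0]
    - [0, 2, 0, 0]
    - [0, 2, 0, 0]

```text
time: 44.22
position: [0.5811, 0.0524, 0.04]
orientation: [0.0, 0.0, 1.0, -0.001]
wrist_force: [1.5, -5.4, -0.4]
finger_gap: 0.0005
grip_force: 2.8
```

Emit:
apply_moves:
  increments:
    - [0, 1, 0, 0]
    - [0, 2, 0, 0]
    - [0, 3, 0, 0]
    - [0, 3, 0, 0]
    - [0, 3, 0, 0]

```text
time: 44.85
position: [0.5811, 0.0526, 0.04]
orientation: [0.0, 0.001, 1.0, -0.002]
wrist_force: [0.9, -9.4, 0.4]
finger_gap: 0.0006
grip_force: 5.1
```

Emit:
apply_moves:
  increments:
    - [0, -5, 0, 0]
    - [0, -10, 0, 0]
    - [0, -10, -15, 0]
    - [0, -10, -30, 0]
    - [30, 5, -30, 0]
    - [60, 20, -30, 0]
    - [79, 33, -30, 0]
    - [79, 33, -30, 0]
    - [79, 33, -15, 0]
    - [79, 33, 0, 0]
    - [79, 33, 0, 0]

```text
time: 46.22
position: [0.5019, 0.0891, 0.0384]
orientation: [-0.001, 0.001, 1.0, -0.0]
wrist_force: [0.5, 0.1, 0.1]
finger_gap: 0.0004
grip_force: 0.0
```

Emit:
apply_moves:
  increments:
    - [-3, 0, 0, 0]
    - [-6, 0, 0, 0]
    - [-9, 0, 0, 0]
    - [-12, 0, 0, 0]
    - [-15, 0, 0, 0]
    - [-18, 0, 0, 0]
    - [-20, 0, 0, 0]
    - [-22, 0, 0, 0]
    - [-22, 0, 0, 0]

```text
time: 47.35
position: [0.5217, 0.0899, 0.0397]
orientation: [-0.002, -0.0, 1.0, -0.0]
wrist_force: [-4.9, -0.4, 2.6]
finger_gap: 0.0005
grip_force: 2.6
```

Emit:
apply_moves:
  increments:
    - [-1, 0, 0, 0]
    - [-2, 0, 0, 0]
    - [-3, 0, 0, 0]
    - [-3, 0, 0, 0]
    - [-3, 0, 0, 0]

```text
time: 47.98
position: [0.5216, 0.0898, 0.0395]
orientation: [-0.005, -0.0, 1.0, -0.0]
wrist_force: [-9.6, 0.4, 6.1]
finger_gap: 0.0001
grip_force: 4.8
```

Emit:
apply_moves:
  increments:
    - [5, 0, 0, 0]
    - [10, 0, -5, 0]
    - [12, 0, -40, 0]
    - [15, 0, -90, 0]
    - [20, 20, -140, 0]
    - [35, 75, -190, 0]
    - [50, 130, -240, 0]
    - [60, 185, -260, 0]
    - [70, 240, -260, 0]
    - [82, 290, -260, 0]
    - [82, 290, -260, 0]
    - [82, 290, -260, 0]
  jaw: 62

```text
time: 49.48
position: [0.4451, 0.3796, 0.3001]
orientation: [0.001, -0.0, 1.0, -0.0]
wrist_force: [-0.1, -0.4, 0.9]
finger_gap: 0.0618
grip_force: 0.0
```

```bash
python3 bl.py; python3 - <<'E'
from m import *
s=observe();a=np.radians(17.3);print(go([.4815,.4215,.06],a+np.pi/2),s["qpos"].round(2))
E
```

```text
silver ([283.0, 185.0], [481.5, 421.8], [109.8, 50.0], 17.3)
brass ([279.0, 272.0], [612.4, 418.1], [79.8, 73.1], 10.8)
[0.4456 0.3786 0.3002]
([-35.5, 43.1, 240.2], -0.304) [-0.84  0.44  0.13  1.57 -0.06  1.14  0.87]
```

Emit:
apply_moves:
  increments:
    - [-8, 10, 40, -0.08]
    - [-16, 20, 90, -0.16]
    - [-24, 30, 140, -0.24]
    - [-30, 39.5, 180, -0.304]
    - [-30, 39.5, 210, -0.304]
    - [-30, 39.5, 235, -0.304]
    - [-30, 39.5, 255, -0.304]
    - [-30, 39.5, 266, -0.304]
    - [-30, 39.5, 272, -0.304]
    - [-30, 39.5, 275, -0.304]
    - [-30, 39.5, 276, -0.304]
    - [-30, 39.5, 276, -0.304]

```text
time: 51.02
position: [0.4749, 0.4197, 0.0244]
orientation: [0.0, -0.152, 0.988, 0.0]
wrist_force: [0.3, 1.5, 0.1]
finger_gap: 0.0623
grip_force: 0.0
```

Emit:
apply_moves:
  increments:
    - [0, 0, 0, 0]
    - [0, 0, 0, 0]
    - [0, 0, 0, 0]
    - [0, 0, 0, 0]
    - [0, 0, 0, 0]
    - [0, 0, 0, 0]
    - [0, 0, 0, 0]
    - [0, 0, 0, 0]
  jaw: 40

```text
time: 52.02
position: [0.4747, 0.4197, 0.0242]
orientation: [0.0, -0.152, 0.988, 0.0]
wrist_force: [-1.3, 0.4, 4.6]
finger_gap: 0.0494
grip_force: 30.0
```

Emit:
apply_moves:
  increments:
    - [0, 0, -3, 0]
    - [0, 0, -10, 0]
    - [0, 0, -30, 0]
    - [0, 0, -60, 0]
    - [0, 0, -90, 0]
    - [0, 0, -90, 0]
    - [0, 0, -90, 0]

```text
time: 52.9
position: [0.4741, 0.4188, 0.1135]
orientation: [-0.001, -0.152, 0.988, -0.0]
wrist_force: [-0.5, 0.1, -4.0]
finger_gap: 0.05
grip_force: 30.0
```

```bash
python3 - <<'E'
from m import *
s=observe();print(s["finger_gap"],s["position"].round(4),go([.573,-.040,.113],np.pi/2))
E
```

```text
0.050021505590626986 [0.4741 0.4188 0.1135] ([43.0, -467.4, 0.8], 0.304)
```

Emit:
apply_moves:
  increments:
    - [3, -30, -5, 0.03]
    - [7, -75, -10, 0.06]
    - [12, -125, -10, 0.09]
    - [17, -175, -10, 0.12]
    - [22, -225, -10, 0.15]
    - [27, -275, -10, 0.18]
    - [32, -325, -10, 0.21]
    - [37, -375, -10, 0.25]
    - [41, -420, -5, 0.28]
    - [43, -450, 0, 0.3]
    - [43, -465, 0, 0.304]
    - [43, -465, 0, 0.304]
    - [43, -465, 0, 0.304]

```text
time: 54.52
position: [0.5725, -0.0348, 0.1137]
orientation: [-0.0, -0.001, 1.0, 0.001]
wrist_force: [0.0, 0.2, -5.0]
finger_gap: 0.0495
grip_force: 30.0
```

```bash
python3 - <<'E'
from m import *
s=observe();print(s["finger_gap"],s["position"].round(4),go([.573,-.038,.0415],np.pi/2))
E
```

```text
0.04949399592948968 [ 0.5725 -0.0348  0.1137] ([-0.5, -3.3, 72.2], 0.003)
```

Emit:
apply_moves:
  increments:
    - [0, -3, 20, 0]
    - [0, -3, 40, 0]
    - [0, -3, 55, 0]
    - [0, -3, 64, 0]
    - [0, -3, 69, 0]
    - [0, -3, 72, 0]
    - [0, -3, 72, 0]
    - [0, -3, 72, 0]

```text
time: 55.52
position: [0.5732, -0.0402, 0.0423]
orientation: [0.0, -0.0, 1.0, 0.0]
wrist_force: [-0.7, 0.1, -4.9]
finger_gap: 0.0498
grip_force: 30.0
```

Emit:
apply_moves:
  increments:
    - [0, 0, 0, 0]
    - [0, 0, 0, 0]
    - [0, 0, 0, 0]
    - [0, 0, 0, 0]
    - [0, 0, -5, 0]
    - [0, 0, -20, 0]
    - [0, 0, -40, 0]
    - [0, 0, -40, 0]
  jaw: 57

```text
time: 56.52
position: [0.5746, -0.0402, 0.0841]
orientation: [0.002, -0.0, 1.0, -0.0]
wrist_force: [-1.1, 0.1, -0.4]
finger_gap: 0.057
grip_force: 0.0
```

Emit:
apply_moves:
  increments:
    - [-2, 10, 0, 0]
    - [-4, 25, 0, 0]
    - [-7, 45, 0, 0]
    - [-7, 46, 0, 0]
    - [-7, 46, 0, 0]
    - [-7, 46, 0, 0]
    - [-7, 46, 0, 0]
    - [-7, 46, 0, 0]
    - [-7, 46, 0, 0]
    - [-7, 46, 0, 0]
    - [-7, 46, 0, 0]
    - [-7, 46, 0, 0]
    - [-7, 46, 0, 0]
    - [-7, 46, 0, 0]
    - [-7, 46, 10, 0]
    - [-7, 46, 20, 0]
    - [-7, 46, 30, 0]
    - [-7, 46, 38, 0]
    - [-7, 46, 41, 0]
    - [-7, 46, 41, 0]
  jaw: 0

```text
time: 59.02
position: [0.5798, 0.0059, 0.0407]
orientation: [-0.0, -0.0, 1.0, 0.0]
wrist_force: [0.1, -0.3, -0.2]
finger_gap: 0.0006
grip_force: 0.0
```

Emit:
apply_moves:
  increments:
    - [0, -3, 0, 0]
    - [0, -6, 0, 0]
    - [0, -9, 0, 0]
    - [0, -12, 0, 0]
    - [0, -15, 0, 0]
    - [0, -18, 0, 0]
    - [0, -21, 0, 0]
    - [0, -24, 0, 0]
    - [0, -26, 0, 0]
    - [0, -28, 0, 0]
    - [0, -30, 0, 0]
    - [0, -32, 0, 0]
    - [0, -32, 0, 0]

```text
time: 60.65
position: [0.5796, -0.0247, 0.041]
orientation: [-0.0, -0.0, 1.0, 0.001]
wrist_force: [-0.6, 7.6, 3.9]
finger_gap: 0.0006
grip_force: 3.6
```

Emit:
apply_moves:
  increments:
    - [0, -1, 0, 0]
    - [0, -2, 0, 0]
    - [0, -2, 0, 0]
    - [0, -2, 0, 0]

```text
time: 61.15
position: [0.5796, -0.0248, 0.041]
orientation: [-0.0, -0.001, 1.0, 0.002]
wrist_force: [-1.9, 9.8, 4.5]
finger_gap: 0.0005
grip_force: 4.8
```

Emit:
apply_moves:
  increments:
    - [0, 5, 0, 0]
    - [0, 10, 0, 0]
    - [0, 10, -15, 0]
    - [0, 10, -30, 0]
    - [30, -5, -30, 0]
    - [60, -20, -30, 0]
    - [78, -34, -30, 0]
    - [78, -34, -30, 0]
    - [78, -34, -15, 0]
    - [78, -34, 0, 0]
    - [78, -34, 0, 0]

```text
time: 62.52
position: [0.501, -0.0614, 0.0391]
orientation: [-0.002, -0.001, 1.0, 0.0]
wrist_force: [-0.1, -0.4, -0.7]
finger_gap: 0.0005
grip_force: 0.0
```

Emit:
apply_moves:
  increments:
    - [-3, 0, 0, 0]
    - [-6, 0, 0, 0]
    - [-9, 0, 0, 0]
    - [-12, 0, 0, 0]
    - [-15, 0, 0, 0]
    - [-18, 0, 0, 0]
    - [-20, 0, 0, 0]
    - [-22, 0, 0, 0]
    - [-23, 0, 0, 0]
    - [-23, 0, 0, 0]

```text
time: 63.78
position: [0.5236, -0.0621, 0.0407]
orientation: [-0.001, -0.0, 1.0, 0.0]
wrist_force: [-5.6, -0.4, 1.6]
finger_gap: 0.0004
grip_force: 2.6
```

Emit:
apply_moves:
  increments:
    - [-1, 0, 0, 0]
    - [-2, 0, 0, 0]
    - [-2, 0, 0, 0]
    - [-2, 0, 0, 0]

```text
time: 64.28
position: [0.5236, -0.0621, 0.0407]
orientation: [-0.003, 0.0, 1.0, 0.0]
wrist_force: [-8.4, -0.7, 5.9]
finger_gap: 0.0003
grip_force: 4.2
```

Emit:
apply_moves:
  increments:
    - [5, 0, 0, 0]
    - [9, 0, -5, 0]
    - [9, 0, -40, 0]
    - [5, 0, -90, 0]
    - [-5, 20, -140, 0]
    - [-20, 40, -190, 0]
    - [-40, 60, -235, 0]
    - [-55, 75, -260, 0]
    - [-55, 75, -260, 0]
    - [-55, 75, -260, 0]
  jaw: 44

```text
time: 65.53
position: [0.581, 0.012, 0.3]
orientation: [-0.001, 0.0, 1.0, -0.0]
wrist_force: [-1.2, 0.8, 0.4]
finger_gap: 0.044
grip_force: 0.0
```

```bash
python3 - <<'E'
from m import *
w,ci=snap("wrist","w11");pickle.dump(ci,open("w11.pkl","wb"))
print(observe()["position"].round(4))
cv2.imwrite("pics/z11.png",cv2.resize(w[80:320,150:370],None,fx=2.4,fy=2.4))
E
```

```text
[0.5807 0.0118 0.2997]
```

View pics/z11.png

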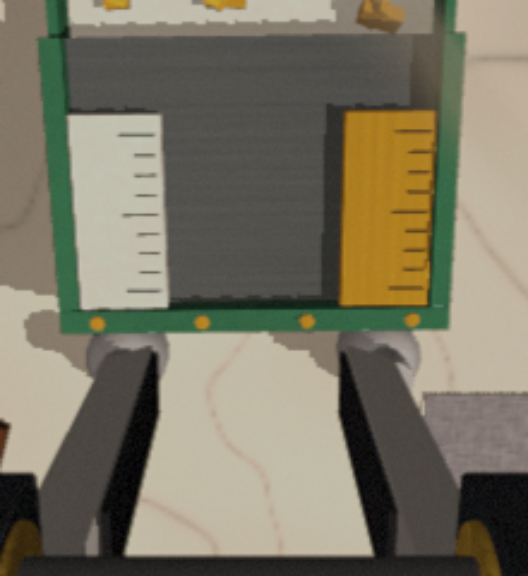

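Both blanks look seated against fence and cheeks. The weights are just behind the fence, around crop (127,360) and (378,360), but the fingers partly hide them. I'll close the fingers to measure them.

Emit:
apply_moves:
  increments:
    - [-10, 0, 0, 0]
    - [-20, 0, 0, 0]
    - [-30, 0, 0, 0]
    - [-30, 0, 0, 0]
    - [-30, 0, 0, 0]
    - [-30, 0, 0, 0]
    - [-30, 0, 0, 0]
    - [-30, 0, 0, 0]
    - [-30, 0, 0, 0]
    - [-30, 0, 0, 0]
    - [-30, 0, 0, 0]
    - [-30, 0, 0, 0]
    - [-30, 0, 0, 0]
  jaw: 0

```text
time: 67.2
position: [0.6119, 0.0129, 0.301]
orientation: [-0.0, -0.0, 1.0, 0.0]
wrist_force: [0.3, 1.0, 0.1]
finger_gap: 0.0003
grip_force: 0.0
```

```bash
python3 - <<'E'
from m import *
w,ci=snap("wrist","w12");pickle.dump(ci,open("w12.pkl","wb"));print(observe()["position"].round(4))
for p in([.682,-.063,.06],[.685,.095,.06]):
    u=proj(p,ci);print("guess px",u.round(0))
    x0,y0=int(u[0])-50,int(u[1])-40
    g=cv2.medianBlur(cv2.cvtColor(w,cv2.COLOR_BGR2GRAY)[y0:y0+90,x0:x0+100],3)
    G=cv2.resize(g,None,fx=3,fy=3,interpolation=cv2.INTER_CUBIC)
    c=cv2.HoughCircles(G,cv2.HOUGH_GRADIENT,1,20,param1=80,param2=18,minRadius=25,maxRadius=65)
    if c is not None:
        for q in c[0][:5]: print(q.round(0), (q[:2]/3+[x0,y0]).round(1),"r",(q[2]/3).round(1),"z06",ray(q[:2]/3+[x0,y0],.06,ci).round(4),"z02",ray(q[:2]/3+[x0,y0],.02,ci).round(4))
a=[cv2.resize(w[int(u[1])-40:int(u[1])+50,int(u[0])-50:int(u[0])+50],(390,351)) for u in (proj([.682,-.063,.06],ci),proj([.685,.095,.06],ci))]
cv2.imwrite("pics/z12.png",np.hstack(a))
E
```

```text
[0.6119 0.0129 0.3009]
guess px [198. 214.]
[152.  98.  62.] [198.5 206.8] r 20.7 z06 [ 0.6715 -0.0621] z02 [ 0.6843 -0.0692]
[146. 138.  30.] [196.5 219.8] r 9.9 z06 [ 0.6904 -0.0658] z02 [ 0.7049 -0.0731]
guess px [313. 216.]
[154. 128.  28.] [313.2 218.5] r 9.4 z06 [0.6885 0.0957] z02 [0.7028 0.1034]
[142.  90.  61.] [309.5 205.8] r 20.3 z06 [0.6701 0.0898] z02 [0.6827 0.0969]
```

Emit:
apply_moves:
  increments:
    - [-15, 20, 0, 0]
    - [-35, 45, 0, 0]
    - [-55, 65, 20, 0]
    - [-75, 83, 60, 0]
    - [-75, 83, 110, 0]
    - [-75, 83, 150, 0]
    - [-75, 83, 170, 0]
    - [-75, 83, 190, 0]
    - [-75, 83, 200, 0]
    - [-75, 83, 210, 0]
    - [-75, 83, 210, 0]
    - [-75, 83, 210, 0]
  jaw: 46

```text
time: 68.75
position: [0.6874, 0.096, 0.0917]
orientation: [0.001, -0.0, 1.0, 0.0]
wrist_force: [-0.3, -0.6, -0.5]
finger_gap: 0.046
grip_force: 0.0
```

```bash
python3 - <<'E'
from m import *
s=observe();print(s["finger_gap"],s["position"].round(4),go([.687,.096,.033],np.pi/2))
w,ci=snap("wrist","w13");u=proj([.687,.096,.06],ci);print(u)
x0,y0=int(u[0])-60,int(u[1])-60
g=cv2.cvtColor(w,cv2.COLOR_BGR2GRAY)[y0:y0+110,x0:x0+120];G=cv2.resize(cv2.medianBlur(g,3),None,fx=2,fy=2)
c=cv2.HoughCircles(G,cv2.HOUGH_GRADIENT,1,20,param1=80,param2=18,minRadius=26,maxRadius=70)
if c is not None:
    for q in c[0][:6]: print((q[:2]/2+[x0,y0]).round(1),"r",(q[2]/2).round(1),"z06",ray(q[:2]/2+[x0,y0],.06,ci).round(4),"z02",ray(q[:2]/2+[x0,y0],.02,ci).round(4))
cv2.imwrite("pics/z13.png",w)
E
```

```text
0.04602663552899313 [0.6874 0.096  0.0917] ([0.5, 0.0, 58.7], 0.0)
[253.25040391 216.02015138]
[249.8 199.8] r 34.1 z06 [0.6751 0.0936] z02 [0.6869 0.0931]
[252.2 212.2] r 21.9 z06 [0.6842 0.0953] z02 [0.6978 0.0952]
```

Emit:
apply_moves:
  increments:
    - [1, -1, 15, 0]
    - [1, -1, 30, 0]
    - [1, -1, 42, 0]
    - [1, -1, 50, 0]
    - [1, -1, 55, 0]
    - [1, -1, 58, 0]
    - [1, -1, 58, 0]

```text
time: 69.68
position: [0.686, 0.0949, 0.033]
orientation: [0.0, -0.0, 1.0, 0.0]
wrist_force: [-0.1, -0.5, 0.1]
finger_gap: 0.0463
grip_force: 0.0
```

Emit:
apply_moves:
  increments:
    - [0, 0, 0, 0]
    - [0, 0, 0, 0]
    - [0, 0, 0, 0]
    - [0, 0, 0, 0]
    - [0, 0, 0, 0]
    - [0, 0, 0, 0]
    - [0, 0, 0, 0]
    - [0, 0, 0, 0]
    - [0, 0, -3, 0]
    - [0, 0, -10, 0]
    - [0, 0, -30, 0]
    - [0, 0, -60, 0]
    - [0, 0, -85, 0]
    - [0, 0, -85, 0]
  jaw: 15

```text
time: 71.42
position: [0.6881, 0.095, 0.1214]
orientation: [0.003, -0.0, 1.0, 0.0]
wrist_force: [-0.6, 0.0, -2.8]
finger_gap: 0.0275
grip_force: 30.0
```

```bash
python3 - <<'E'
from m import *
s=observe();print(s["finger_gap"],s["grip_force"],s["wrist_force"].round(1),s["position"].round(4),go([.585,.090,.115],np.pi/2))
E
```

```text
0.027492179552694073 29.995633363723755 [-0.6  0.  -2.8] [0.6881 0.095  0.1214] ([103.1, -5.0, 5.8], 0.0)
```

Emit:
apply_moves:
  increments:
    - [10, 0, 0, 0]
    - [30, -1, 0, 0]
    - [55, -3, 0, 0]
    - [80, -4, 0, 0]
    - [95, -5, 0, 0]
    - [101, -5, 0, 0]
    - [101, -5, 0, 0]
    - [101, -5, 12, 0]
    - [101, -5, 20, 0]
    - [101, -5, 25, 0]
    - [101, -5, 27, 0]
    - [101, -5, 27.5, 0]
    - [101, -5, 27.5, 0]

```text
time: 73.05
position: [0.5857, 0.0894, 0.0922]
orientation: [0.001, 0.0, 1.0, -0.0]
wrist_force: [-2.2, -1.2, 11.2]
finger_gap: 0.0275
grip_force: 30.1
```

Emit:
apply_moves:
  increments:
    - [0, 0, -1.5, 0]
    - [0, 0, -1.5, 0]
    - [0, 0, -1.5, 0]
    - [0, 0, -1.5, 0]
    - [0, 0, -1.5, 0]
    - [0, 0, -1.5, 0]
    - [0, 0, -1.5, 0]
    - [0, 0, -10, 0]
    - [0, 0, -30, 0]
    - [0, 0, -60, 0]
    - [0, 0, -90, 0]
    - [0, 0, -90, 0]
  jaw: 46

```text
time: 74.55
position: [0.5868, 0.0901, 0.1833]
orientation: [0.003, -0.0, 1.0, 0.001]
wrist_force: [0.1, 0.1, -0.0]
finger_gap: 0.0461
grip_force: 0.0
```

```bash
python3 - <<'E'
from m import *
s=observe();print(s["finger_gap"],s["position"].round(4),go([.6865,-.067,.092],np.pi/2))
E
```

```text
0.04613284672499952 [0.5868 0.0901 0.1833] ([-99.2, -157.3, 91.6], 0.0)
```

Emit:
apply_moves:
  increments:
    - [-15, -25, 0, 0]
    - [-40, -65, 0, 0]
    - [-65, -105, 0, 0]
    - [-90, -140, 0, 0]
    - [-101, -157, 0, 0]
    - [-101, -157, 30, 0]
    - [-101, -157, 60, 0]
    - [-101, -157, 80, 0]
    - [-101, -157, 90, 0]
    - [-101, -157, 90, 0]
    - [-101, -157, 90, 0]

```text
time: 75.92
position: [0.6868, -0.0671, 0.0915]
orientation: [0.001, -0.0, 1.0, -0.0]
wrist_force: [-0.3, 0.2, -0.4]
finger_gap: 0.0462
grip_force: 0.0
```

```bash
python3 - <<'E'
from m import *
s=observe();print(s["finger_gap"],s["position"].round(4),go([.6865,-.067,.033],np.pi/2))
w,ci=snap("wrist","w14");u=proj([.6865,-.067,.06],ci);print(u)
x0,y0=int(u[0])-60,int(u[1])-60
g=cv2.cvtColor(w,cv2.COLOR_BGR2GRAY)[y0:y0+110,x0:x0+120];G=cv2.resize(cv2.medianBlur(g,3),None,fx=2,fy=2)
c=cv2.HoughCircles(G,cv2.HOUGH_GRADIENT,1,20,param1=80,param2=18,minRadius=26,maxRadius=70)
if c is not None:
    for q in c[0][:6]: print((q[:2]/2+[x0,y0]).round(1),"r",(q[2]/2).round(1),"z06",ray(q[:2]/2+[x0,y0],.06,ci).round(4),"z02",ray(q[:2]/2+[x0,y0],.02,ci).round(4))
E
```

```text
0.046238523820606565 [ 0.6868 -0.0671  0.0915] ([0.4, 0.2, 58.5], 0.0)
[253.43053215 216.25337905]
[255.2 201.2] r 31.9 z06 [ 0.6755 -0.0657] z02 [ 0.6876 -0.0655]
[254.8 219.8] r 18.8 z06 [ 0.6891 -0.0661] z02 [ 0.7037 -0.0659]
```

Within 2 mm; same grasp as before, then carry to the silver blank's middle (.587, -.062).

Emit:
apply_moves:
  increments:
    - [-1, 1, 15, 0]
    - [-1, 1, 30, 0]
    - [-1, 1, 42, 0]
    - [-1, 1, 50, 0]
    - [-1, 1, 55, 0]
    - [-1, 1, 58, 0]
    - [-1, 1, 58, 0]

```text
time: 76.85
position: [0.687, -0.0661, 0.0325]
orientation: [0.0, -0.0, 1.0, -0.0]
wrist_force: [0.2, -0.5, -0.5]
finger_gap: 0.0461
grip_force: 0.0
```

Emit:
apply_moves:
  increments:
    - [0, 0, 0, 0]
    - [0, 0, 0, 0]
    - [0, 0, 0, 0]
    - [0, 0, 0, 0]
    - [0, 0, 0, 0]
    - [0, 0, 0, 0]
    - [0, 0, 0, 0]
    - [0, 0, 0, 0]
    - [0, 0, -3, 0]
    - [0, 0, -10, 0]
    - [0, 0, -30, 0]
    - [0, 0, -60, 0]
    - [0, 0, -85, 0]
    - [0, 0, -85, 0]
  jaw: 15

```text
time: 78.6
position: [0.6891, -0.0664, 0.1209]
orientation: [0.003, -0.0, 1.0, -0.0]
wrist_force: [0.2, -0.1, -2.7]
finger_gap: 0.0274
grip_force: 30.0
```

Emit:
apply_moves:
  increments:
    - [10, 0, 0, 0]
    - [30, 1, 0, 0]
    - [55, 2, 0, 0]
    - [80, 3, 0, 0]
    - [95, 4, 0, 0]
    - [100, 4, 0, 0]
    - [100, 4, 0, 0]
    - [100, 4, 12, 0]
    - [100, 4, 20, 0]
    - [100, 4, 24, 0]
    - [100, 4, 26, 0]
    - [100, 4, 26, 0]

```text
time: 80.1
position: [0.587, -0.0619, 0.0924]
orientation: [0.0, -0.0, 1.0, 0.0]
wrist_force: [-2.1, 0.6, 6.1]
finger_gap: 0.0271
grip_force: 30.0
```

Emit:
apply_moves:
  increments:
    - [0, 0, -1, 0]
    - [0, 0, -1, 0]
    - [0, 0, -1, 0]
    - [0, 0, -1, 0]
    - [0, 0, -1, 0]
    - [0, 0, -1, 0]
    - [0, 0, -1, 0]
    - [0, 0, -10, 0]
    - [0, 0, -30, 0]
    - [0, 0, -60, 0]
    - [30, 30, -110, 0]
    - [70, 55, -160, 0]
    - [100, 75, -205, 0]
    - [100, 75, -205, 0]
    - [100, 75, -205, 0]
  jaw: 46

```text
time: 81.98
position: [0.4872, 0.0126, 0.2968]
orientation: [0.001, -0.0, 1.0, -0.0]
wrist_force: [0.5, 0.6, -1.4]
finger_gap: 0.0459
grip_force: 0.0
```

```bash
python3 - <<'E'
from m import *
w,ci=snap("wrist","w15");pickle.dump(ci,open("w15.pkl","wb"));a,_=snap("side","s15");c,sc=snap("scene","c15")
H,S,V=hsv(c);r=((H<6)|(H>174))&(S>150)&(V>80);print(rect(r,.06,sc,20))
L=cv2.resize(w[110:300,165:355],(480,480));R=np.vstack([cv2.resize(a[160:250,200:300],(300,240)),cv2.resize(c[150:260,130:340],(300,240))])
cv2.imwrite("pics/z15.png",np.hstack([L,R]));print(observe()["position"].round(4))
E
```

```text
[([162.0, 185.0], [527.1, -373.6], [67.0, 22.8], -66.5), ([105.0, 165.0], [469.8, -564.0], [148.2, 81.8], -64.0)]
[0.4868 0.012  0.2951]
```

View pics/z15.png

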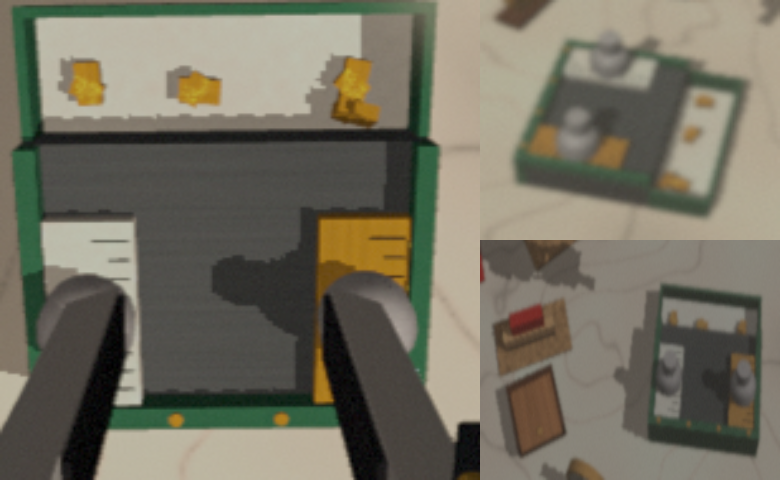

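The final view shows both blanks in their corners, each with a weight on its middle. All four chips are in the gutter, and the scraper stands on its small pad.

```bash
python3 -c "
from station import *
print(sign_off())"
```

```text
the job is handed in; nothing more can be done
None
```

The job is handed in at about 82 s of robot time: all four chips are in the gutter, the scraper is back on the middle of its small cork pad, and both blanks were pushed home in their corners, each with a weight on its middle. I judged flushness from the pushes stalling firmly and from camera views, and the hand-in returned no verdict.

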